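# Sort the pine cones and sweep the board clean

### The arm

A 7-joint arm with a two-finger parallel gripper is mounted at the origin on the work surface. World frame = base frame: x ahead of the robot, y to its left, z up, the work surface at z = 0. Lengths are in mm, angles in rad, forces in N, time in s.
With the tool pointing down it reaches from about 425 to 950 mm from the base axis. Payload 4.7 kg.
Tool frame: the origin (TCP) lies midway between the tips of the shut fingers; the grasp point (between the pads) lies 19 mm behind it; x points along the fingers, y is the direction in which the jaws open and shut, and the axes are right-handed (so a half turn about x gives the same grasp; the last joint's range is limited). The gripper opens to 85 mm and grips with 20 to 120 N. Pads are 22 mm wide; open, the fingers measure 114 mm over their backs; the gripper's body (76 mm by 85 mm) begins 54 mm behind the grasp point. The pads swing forward as they close: fully open they stand 13 mm farther back than shut.
Start: joints at [-0.029, 0.469, -0.049, 1.532, 0.024, 1.141, -0.082], TCP at [675.019, 0.047, 203.435] pointing down, gripper open.
Joint ranges: [-2.59, 2.59], [-0.33, 1.99], [-1.39, 1.29], [0.1, 2.45], [-1.04, 4.18], [0.21, 1.99], [-2.66, 2.66]. Speed limits (rad/s): [2.57, 2.57, 3.14, 3.14, 3.14, 3.14, 3.14].

### API

Orientations are given as a rotation vector (axis times angle).
In Python, from bench import * gives the robot as it stands.
- The arm moves only by the tool carry_out, never from a script. Its argument "targets" is a list of rows, each an object with "dp": the shift along the tool's x, y, z in m, a list of three; "angular": the turn, a rotation vector about the tool's x, y, z in rad, a list of three. A call has 1 to 12 rows; each row shifts and turns the commanded pose from where the row before left it, along the tool's axes as they then stand; what a row does not reach is not made up. A row lasts 1/12 s, in which the tool goes at most 41.7 mm and 7.16 degrees, less where a joint would pass 70% of its speed; a pose out of reach is approached as far as the arm can. A call with a gripper value outside its range is refused whole. "fingers" is the closure, from 0 (fully open) to 1 (shut), set as the call begins (left out, the last holds). The fingers move at their own pace and stop on an object; the grip force is fixed at half the most. Time passes only in rows, so rows that do not move let the fingers close. It gives the time, the measured TCP pose, the force and the opening at its end, in the units of the state.
- get_state(): the state, without advancing time (a new reading comes with each control period).
- snapshot(name): name is "scene" or "side" or "wrist"; returns the picture (400x640x3 uint8, red, green, blue); there is no depth.
- camera_model(name): a dict with "K" (3x3 intrinsics, pixels), "distortion" ([k1, k2, p1, p2, k3] as OpenCV has them; the pictures are not rectified), "extrinsics" (4x4, takes a point from camera to world coordinates). Camera axes: x right, y down, z forward; pixel columns grow to the right and rows downward; lengths in mm; the calibration is good to about 2 mm. A picture is of the moment at which its call begins: read the wrist's pose just before it. camera_model takes no time and is no camera call; for the wrist camera it gives the pose at the moment of the call.
- sign_off(): hands the job in, once; it reports no verdict.
The state is a dict: "clock": time; "qpos": joint angles; "qd": joint speeds; "tau": joint torques, N m; "tool_pos": TCP position; "eef_rot": TCP orientation; "force": force on the tool from outside, world axes, zero at the start; "moment": the same for the moment, N m; "finger_gap": finger opening in mm.
Only numpy, scipy, OpenCV 4.12 (cv2) and the standard library are available. Lean on these libraries where they do the work, as an engineer would, in place of code of your own. Each camera call takes 0.05 s, during which the arm holds its last target.

### The job

Pine cones for the table are being sorted on the rimmed wooden board. First put every whole pine cone, from the board and from the cloth, into the white bowl; then take the scraper and with it (not with the fingers) sweep all that is left on the board, the bark and the broken cone stub, off whichever end of the board the empty steel crumb tray stands at, into that tray, and set the scraper upright back in its low wooden holder. Leave the butter dish and the glass where they are.

Things in the scene. Friction and masses are not known exactly. Their poses are not given: they have to be found in the camera images.
- board: Fixed wooden board on the table, 190 mm (its x) by 360 mm (its y), top face 36 mm above the table. Along both long sides runs a rim 15 mm wide and 14 mm higher than the top face, leaving a channel 160 mm wide along y that is open at both ends (y = +180 and -180 mm). Origin: centre of its underside. Its y axis is within 0.12 rad of world y.
- tray: Fixed empty open steel crumb tray, 180 (x) by 105 (y) by 32 mm high, wall and floor 4 mm. Stands against one end of the board, 4 mm off it (either the board's +y or -y end), same heading as the board, its rim 4 mm below the board's top face. Origin: centre of its underside.
- bread: Fixed wooden bread tray of the same footprint and height as the crumb tray with two bread rolls in it, up to 53 mm high, at the other end of the board. Nothing belongs in it. Origin: centre of its underside.
- bowl: Fixed white round bowl, rim radius 105 mm, 70 mm high, wall and floor 5-6 mm, foot radius 47 mm, sides curving outward. On the left or right of the board beyond the trays. Origin: centre of its underside.
- rest: Fixed low dark wooden holder for the scraper, an open box 190 (x) by 80 (y) by 18 mm high, walls and floor 6 mm. On the left or right, where the bowl is not. Origin: centre of its underside.
- scraper: Loose light-wood scraper block, 200 g, at the start standing in the holder. Blade block 145 (x) by 36 (y) by 35 mm high, upon it a grip bar 90 (x) by 24 (y), from 35 to 80 mm height. Origin: centre of its underside; z up when it stands. Grip it across y (24 mm) on the bar about 60 mm above its underside. Its blade fits in the board's channel with 7.5 mm to spare each side.
- cone1: Whole brown pine cone, 70 mm long along its x axis, 40 mm thick, about 20 mm at its blunt ends (a tapering cone whose faceted sides keep it from rolling freely), 40 g, grip across it. Origin: its centre, 20 mm above what it lies on. Lies on the board, or absent (None).
- cone2: Same as cone1 in shape and size. Lies on the board, or absent.
- cone3: Same as cone1 in shape and size. Lies on the board, or absent.
- cone4: Same as cone1 in shape and size. Lies on the table cloth just beyond the board's far (+x) side, or absent.
- cone5: Same as cone1 in shape and size. Lies on the table cloth just beyond the board's far (+x) side, or absent.
- stub: Broken-off stub of a pine cone, waste: round, 37 mm across, 24 mm high, standing on its break in the row of the cones on the board. Origin: centre of its underside.
- bark1: Loose chip of pine bark, waste, 60 (x) by 30 (y) by 14 mm, lying on the board. Origin: centre of its underside. May be absent.
- bark2: Chip of bark like bark1, 64 by 30 by 14 mm, lying on the board. May be absent.
- bark3: Chip of bark like bark1, 60 by 30 by 14 mm, lying on the board. May be absent.
- butter: White domed butter dish, 170 mm across, 102 mm high, on the table's far side: leave it. Origin: centre of its underside.
- glass: Drinking glass, 72 mm across, 100 mm high, on the table's far side: leave it. Origin: centre of its underside.

How it is judged:
By the outcome, as a careful person would: the job done as asked, in the order asked, and still so for the second after the job is handed in, with the robot touching nothing.
Of cone1, cone2, cone3, cone4, cone5 only 3 to 5 are there at a start; the rules pass over those that are not, and their reading is None.
Of bark1, bark2, bark3 only 1 to 3 are there at a start; the rules pass over those that are not, and their reading is None.
At some moment in a run one of cone1, cone2, cone3, cone4, cone5 may be knocked a few centimetres aside while the robot is not near it.
It also fails if it takes over 210 s, if anything falls off the work surface, if the arm or the gripper's body presses on something with over 40 N, if the wrist force passes 120 N, or if a joint passes its speed limit or range.

## Working session

There is one attempt and no reset: what is moved stays moved. The work goes in short steps, Python scripts to look and compute and a tool call to move; the robot and the scene stay as the last step left them, time stands still between calls to the robot, and variables do not carry over. Pictures are saved under pics/ and viewed, and the job is handed in when it is done.

Besides the shell and the picture viewer there is one more tool, called after ">>>" as name([rows], argument=value, ...), one row to a line, values as JSON. carry_out: Moves the arm, as the interface text tells. Its arguments: {"type":"object","properties":{"targets":{"type":"array"},"fingers":{"type":"number"}},"required":["targets"]}

```bash
ls; mkdir -p pics; python3 - <<'E'
from bench import *
import cv2
s=get_state();print(s)
for n in ["scene","side","wrist"]:
    im=snapshot(n);cv2.imwrite(f"pics/{n}0.png",im[:,:,::-1]);m=camera_model(n);print(n,m)
E
```

```text
pics
{'clock': 0.0, 'qpos': array([-0.02891112,  0.46944321, -0.04859994,  1.53370193,  0.02413203,
        1.14099758, -0.08229522]), 'qd': array([-8.72024144e-04, -1.54998394e-05, -9.49780200e-04,  6.26718845e-04,
        1.47766141e-03,  6.45545187e-04, -7.57961288e-04]), 'tau': array([ 1.18357209e-03, -5.10321057e+01, -4.63755790e-02, -2.37716943e+01,
        1.05899444e-02,  7.35067850e-03,  1.56414734e-05]), 'tool_pos': array([6.74357036e+02, 9.26948666e-03, 2.02356916e+02]), 'eef_rot': array([ 1.20815041,  1.21060108, -1.21064203]), 'force': array([-0.79588061, -0.55146349, -0.50865551]), 'moment': array([-0.01436527, -0.02743289,  0.01782981]), 'finger_gap': 85.32083647447166}
scene {'K': array([[427.08618421,   0.        , 312.09906098],
       [  0.        , 427.08618421, 198.67312306],
       [  0.        ,   0.        ,   1.        ]]), 'distortion': array([-0.0774986,  0.       ,  0.       ,  0.       ,  0.       ]), 'extrinsics': array([[ 5.85743265e-01,  5.93394686e-01, -5.52075697e-01,
         1.33800974e+03],
       [ 8.10465224e-01, -4.22828962e-01,  4.05415577e-01
[... 720 characters left out ...]
],
       [ 0.00000000e+00,  0.00000000e+00,  0.00000000e+00,
         1.00000000e+00]])}
wrist {'K': array([[305.10451217,   0.        , 317.97160259],
       [  0.        , 305.10451217, 196.88230458],
       [  0.        ,   0.        ,   1.        ]]), 'distortion': array([-0.04541469,  0.        ,  0.        ,  0.        ,  0.        ]), 'extrinsics': array([[ 9.99998635e-01,  9.77756791e-04, -1.33187182e-03,
         6.75107644e+02],
       [ 5.23530714e-04, -9.52075808e-01, -3.05861705e-01,
         7.87848270e+01],
       [-1.56710130e-03,  3.05860590e-01, -9.52075020e-01,
         3.74172448e+02],
       [ 0.00000000e+00,  0.00000000e+00,  0.00000000e+00,
         1.00000000e+00]])}
```

View pics/scene0.png

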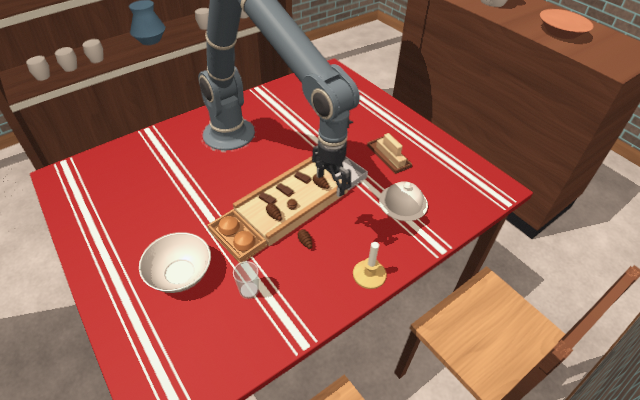

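View pics/side0.png

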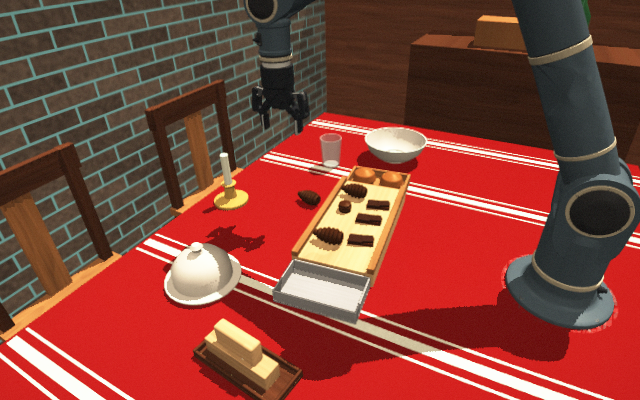

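View pics/wrist0.png

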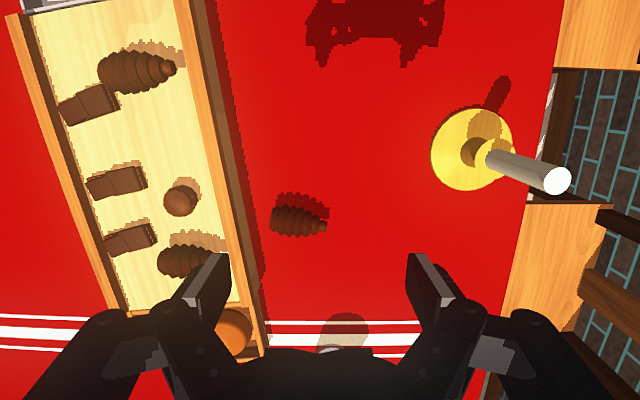

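```bash
cat > h.py <<'E'
from bench import *
import numpy as np,cv2,json
from scipy.spatial.transform import Rotation as R
def px2w(m,uv,z):
    uv=np.array(uv,float).reshape(-1,1,2)
    n=cv2.undistortPoints(uv,m['K'],m['distortion']).reshape(-1,2)
    T=m['extrinsics'];d=np.c_[n,np.ones(len(n))]@T[:3,:3].T;o=T[:3,3]
    z=np.broadcast_to(z,len(n))
    return o+d*((z-o[2])/d[:,2])[:,None]
def w2px(m,P):
    T=np.linalg.inv(m['extrinsics']);P=np.array(P,float).reshape(-1,3)
    r=cv2.Rodrigues(T[:3,:3])[0]
    return cv2.projectPoints(P,r,T[:3,3],m['K'],m['distortion'])[0].reshape(-1,2)
def crop(im,x0,y0,x1,y1,k,name):
    c=cv2.resize(im[y0:y1,x0:x1,::-1],None,fx=k,fy=k,interpolation=cv2.INTER_CUBIC)
    for x in range((x0+19)//20*20,x1,20): cv2.putText(c,str(x),(int((x-x0)*k),10),0,.35,(255,255,0),1);cv2.line(c,(int((x-x0)*k),12),(int((x-x0)*k),18),(255,255,0),1)
    for y in range((y0+19)//20*20,y1,20): cv2.putText(c,str(y),(0,int((y-y0)*k)),0,.35,(255,255,0),1)
    cv2.imwrite(name,c)
E
python3 - <<'E'
import cv2
from h import *
for n,b,k in [("side",(270,110,440,330),3-.3),("scene",(130,130,440,300),2.5),("wrist",(0,0,340,360),1.65)]:
    im=cv2.imread(f"pics/{n}0.png")[:,:,::-1]
    crop(im,*b,k,f"pics/{n}0c.png")
E
```

```text
(no output)
```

View pics/side0c.png

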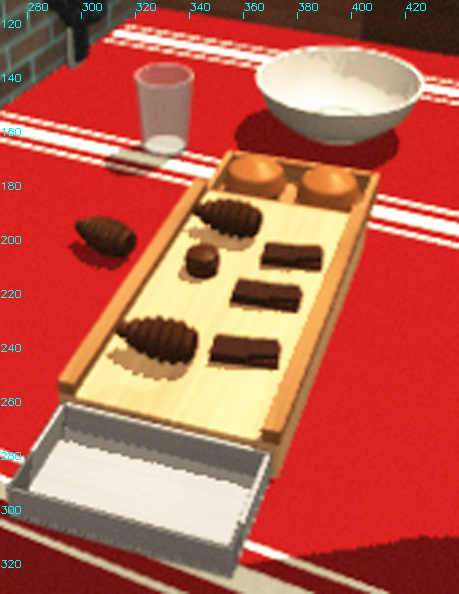

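View pics/scene0c.png

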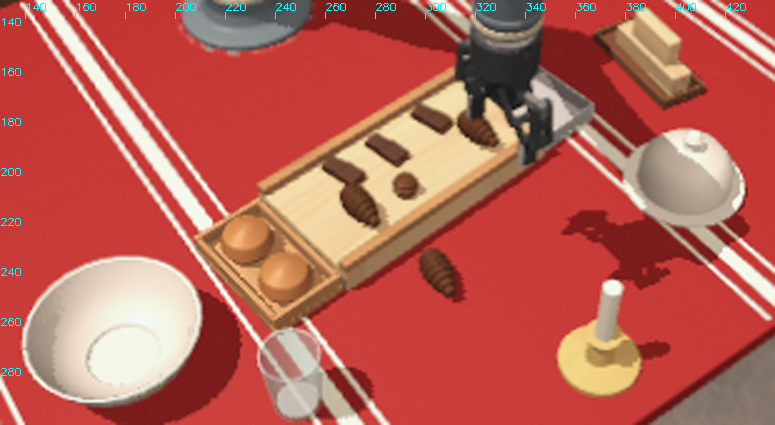

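View pics/wrist0c.png

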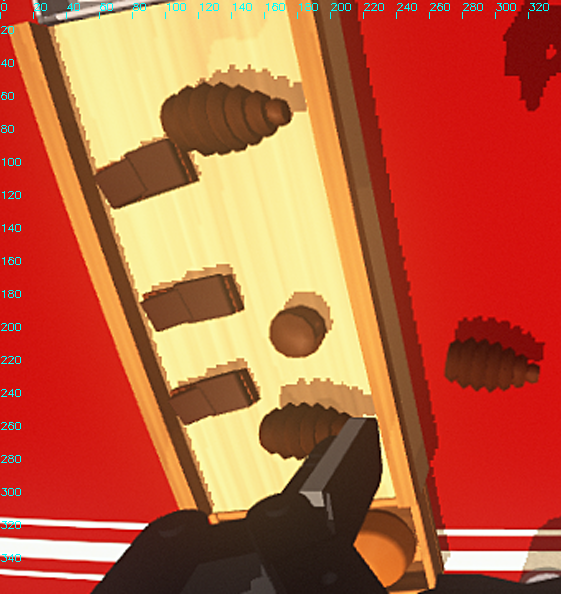

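```bash
python3 - <<'E'
from h import *
np.set_printoptions(precision=1,suppress=True)
S=camera_model("side");C=camera_model("scene");W=camera_model("wrist")
s=lambda x,y:(270+x/2.7,110+y/2.7)
c=lambda x,y:(130+x/2.5,130+y/2.5)
w=lambda x,y:(x/1.65,y/1.65)
print("rim top side z50", px2w(S,[s(60,383),s(75,392),s(265,432),s(281,432),s(193,181)],50))
print("tray rim z32 side", px2w(S,[s(64,403),s(270,455),s(8,485),s(232,572)],32))
print("scene rim z50 far corner(+x,-y), near(-x,-y)", px2w(C,[c(341,264),c(260,184)],50))
print("wrist rim: outer +x edge line, outer -x", px2w(W,[w(297,20),w(395,490),w(14,30),w(185,505)],50))
print("coneA side z20+36", px2w(S,[s(118,327),s(193,345)],56)); print("coneA wrist", px2w(W,[w(165,120),w(290,112)],56))
print("coneA scene", px2w(C,[c(460,118),c(497,145)],56))
print("coneB side", px2w(S,[s(195,216),s(258,220)],56));print("coneB scene", px2w(C,[c(345,190),c(376,225)],56));print("wrist", px2w(W,[w(262,435)],56))
print("coneC side", px2w(S,[s(78,227),s(133,243)],20));print("C scene", px2w(C,[c(426,252),c(458,297)],20));print("C wrist", px2w(W,[w(447,364),w(538,374)],20))
print("stub top wrist z60", px2w(W,[w(296,333)],60)); print(px2w(S,[s(202,250)],58),px2w(C,[c(405,178)],60))
print("bark side", px2w(S,[s(244,352),s(265,296),s(291,257)],44)); print(px2w(W,[w(147,175),w(193,302),w(215,397)],44))
print("bowl rim side l r", px2w(S,[s(256,77),s(424,83),s(340,46)],70)); print("bowl scene", px2w(C,[c(23,335),c(202,300),c(125,257),c(100,405)],70)); print("foot scene", px2w(C,[c(123,355)],6))
print("rest scene: corners near", px2w(C,[c(595,38),c(668,107),c(705,85),],18)); 
print("grip top scene", px2w(C,[c(638,12),c(681,42)],80))
print("rest side", px2w(S,[(207,340),(195,354),(287,400),(299,377)],18)); print('grip top side', px2w(S,[(226,320),(278,355)],80))
E
```

```text
rim top side z50 [[ 545.1  189.6   50. ]
 [ 528.2  193.9   50. ]
 [ 371.5  170.2   50. ]
 [ 360.4  164.8   50. ]
 [ 589.5 -163.    50. ]]
tray rim z32 side [[540.9 192.3  32. ]
 [364.9 174.3  32. ]
 [531.  291.6  32. ]
 [345.9 292.2  32. ]]
scene rim z50 far corner(+x,-y), near(-x,-y) [[ 588.3 -174.7   50. ]
 [ 409.9 -191.6   50. ]]
wrist rim: outer +x edge line, outer -x [[ 542.5  160.2   50. ]
 [ 575.8 -157.8   50. ]
 [ 364.5  162.3   50. ]
 [ 406.3 -175.2   50. ]]
coneA side z20+36 [[534.3 108.7  56. ]
 [464.6 103.2  56. ]]
coneA wrist [[456.9 106.6  56. ]
 [535.1 109.4  56. ]]
coneA scene [[467.3  96.9  56. ]
 [540.  106.9  56. ]]
coneB side [[ 552.4  -88.8   56. ]
 [ 491.6 -108.8   56. ]]
coneB scene [[ 489.9 -107.3   56. ]
 [ 564.5 -106.9   56. ]]
wrist [[ 483.9 -107.7   56. ]]
coneC side [[681.  -68.5  20. ]
 [612.9 -65.8  20. ]]
C scene [[614.  -63.9  20. ]
 [696.5 -72.5  20. ]]
C wrist [[615.7 -66.3  20. ]
 [684.8 -74.4  20. ]]
stub top wrist z60 [[522.4 -28.   60. ]]
[[518.2 -31.6  58. ]] [[521.1 -32.7  60. ]]
bark side [[427.4  79.2  44. ]
 [442.   -5.4  44. ]
 [443.5 -76.9  44. ]]
[[429.8  74.5  44. ]
 [444.5 -10.9  44. ]
 [446.3 -83.4  44. ]]
bowl rim side l r [[ 615.6 -405.3   70. ]
 [ 420.3 -475.4   70. ]
 [ 552.3 -545.9   70. ]]
bowl scene [[ 477.3 -541.7   70. ]
 [ 553.  -346.    70. ]
 [ 438.5 -394.5   70. ]
 [ 617.1 -504.7   70. ]]
foot scene [[ 523.1 -450.3    6. ]]
rest scene: corners near [[411.7 402.   18. ]
 [595.  385.7  18. ]
 [592.3 465.9  18. ]]
grip top scene [[455.8 442.8  80. ]
 [545.9 446.7  80. ]]
rest side [[578.6 443.2  18. ]
 [577.6 476.6  18. ]
 [385.6 474.3  18. ]
 [389.  430.4  18. ]]
grip top side [[534.3 427.   80. ]
 [414.8 445.2  80. ]]
```

```bash
python3 - <<'E'
import cv2
from h import *
im=cv2.imread("pics/side0.png")[:,:,::-1]
crop(im,160,220,320,400,3.3,"pics/rest0s.png")
im=cv2.imread("pics/scene0.png")[:,:,::-1]
crop(im,340,120,440,220,5,"pics/rest0c.png")
E
```

```text
(no output)
```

View pics/rest0s.png

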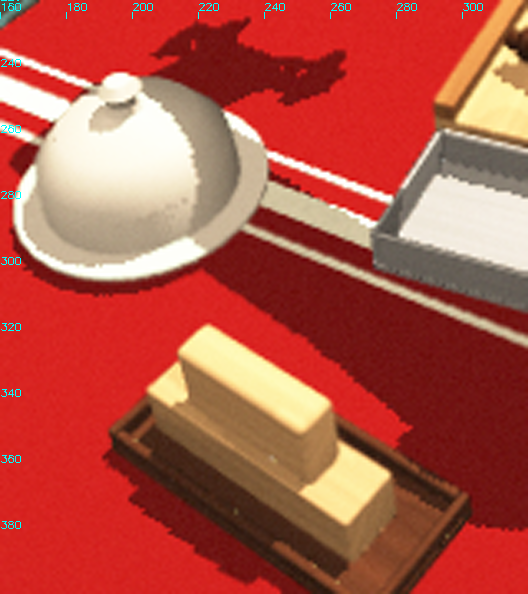

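View pics/rest0c.png

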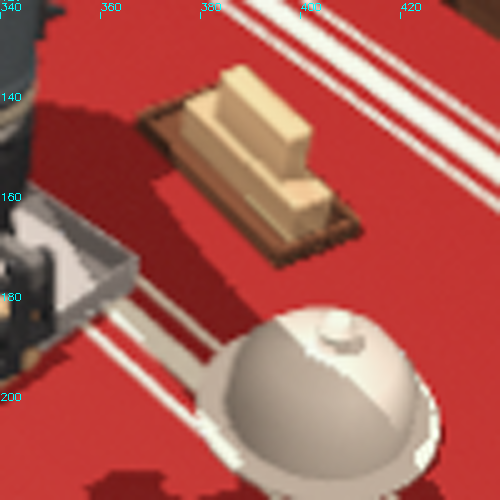

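>>> carry_out([
  {"dp":[-0.01,0,0],"angular":[-0.1208,0,0]},
  {"dp":[-0.01,0,0],"angular":[-0.1208,0,0]},
  {"dp":[-0.01,0,0],"angular":[-0.1208,0,0]},
  {"dp":[-0.01,0,0],"angular":[-0.1208,0,0]},
  {"dp":[-0.01,0,0],"angular":[-0.1208,0,0]},
  {"dp":[-0.01,0,0],"angular":[-0.1208,0,0]},
  {"dp":[-0.01,0,0],"angular":[-0.1208,0,0]},
  {"dp":[-0.01,0,0],"angular":[-0.1208,0,0]},
  {"dp":[-0.01,0,0],"angular":[-0.1208,0,0]},
  {"dp":[-0.01,0,0],"angular":[-0.1208,0,0]},
  {"dp":[0,0,0],"angular":[-0.1208,0,0]},
  {"dp":[0,0,0],"angular":[-0.1208,0,0]},
])

```text
clock: 1.15
tool_pos: [675.2, 0.0, 304.0]
eef_rot: [0.091, 1.568, -0.09]
force: [0.2, 0.0, 0.4]
finger_gap: 85.3
```

>>> carry_out([
  {"dp":[0,0,0],"angular":[-0.1212,0,0]},
  {"dp":[0,0,-0.03],"angular":[0,0,0]},
  {"dp":[0,0,-0.03],"angular":[0,0,0]},
  {"dp":[0,0,-0.03],"angular":[0,0,0]},
  {"dp":[0,0,-0.03],"angular":[0,0,0]},
  {"dp":[0,0,-0.02],"angular":[0,0,0]},
  {"dp":[0,0,0],"angular":[0,0,0]},
  {"dp":[0,0,0],"angular":[0,0,0]},
])

```text
clock: 1.82
tool_pos: [534.4, -0.2, 303.9]
eef_rot: [-0.0, 1.57, -0.001]
force: [0.8, 0.4, -0.4]
finger_gap: 85.4
```

```bash
cat > look.py <<'E'
import sys
from h import *
np.set_printoptions(precision=4,suppress=True)
n,cam=sys.argv[1],sys.argv[2]
s=get_state();print(s['clock'],s['qpos'],s['tool_pos'],'gap',s['finger_gap'],'F',s['force']);print(R.from_rotvec(s['eef_rot']).as_matrix())
m=camera_model(cam);im=snapshot(cam)
json.dump({k:v.tolist() for k,v in m.items()},open(f"pics/{n}.json","w"))
cv2.imwrite(f"pics/{n}.png",im[:,:,::-1])
if len(sys.argv)>3:
    a=list(map(int,sys.argv[3:7]));crop(im,*a,float(sys.argv[7]),f"pics/{n}c.png")
E
cat >> h.py <<'E'
def load(n): return {k:np.array(v) for k,v in json.load(open(f"pics/{n}.json")).items()}
E
python3 look.py w1 wrist
```

```text
1.8167 [ 0.2592  0.1874 -0.3951  1.7105  0.0763  1.2578  1.4175] [534.4389  -0.1624 303.8553] gap 85.37187664324874 F [ 0.7973  0.4199 -0.3932]
[[ 0.001   0.0002  1.    ]
 [-0.0007  1.     -0.0002]
 [-1.     -0.0007  0.001 ]]
```

View pics/w1.png

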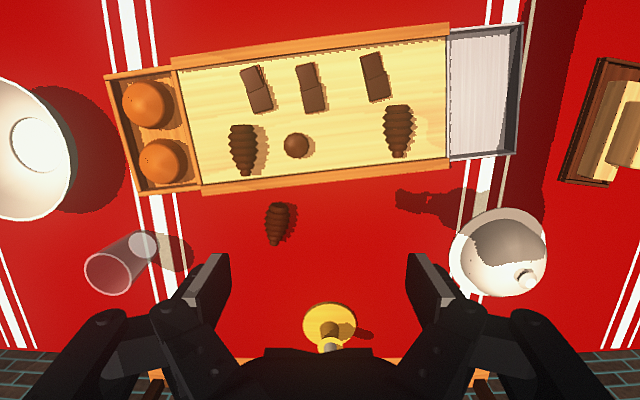

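```bash
python3 - <<'E'
from h import *
im=cv2.imread("pics/w1.png")[:,:,::-1]
crop(im,90,10,350,260,2.3,"pics/w1a.png"); crop(im,340,10,640,200,2.6,"pics/w1b.png")
E
```

```text
(no output)
```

View pics/w1a.png

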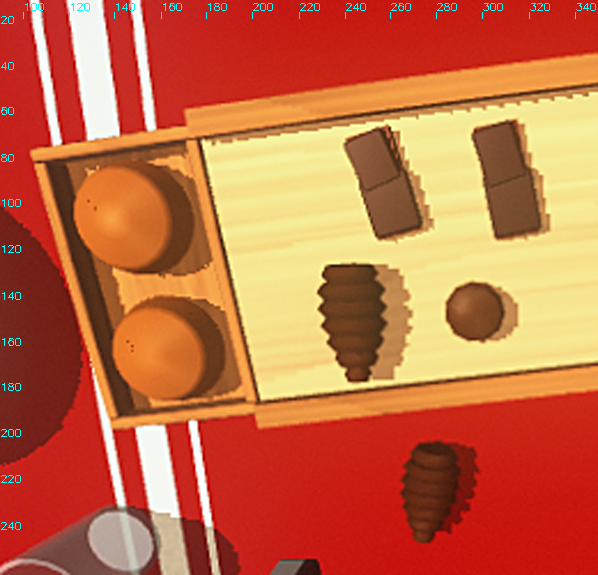

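View pics/w1b.png

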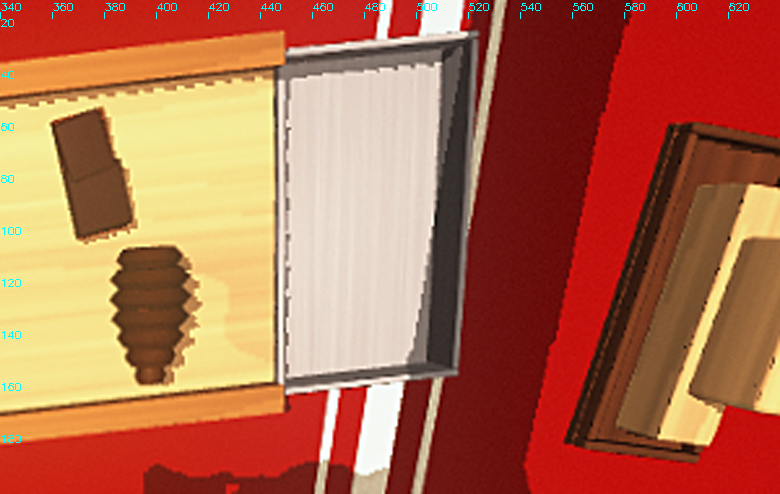

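```bash
python3 - <<'E'
from h import *
np.set_printoptions(precision=1,suppress=True)
m=load("w1")
a=lambda x,y:(90+x/2.3,10+y/2.3)
b=lambda x,y:(340+x/2.6,10+y/2.6)
P=px2w(m,[a(185,108),a(257,428),b(285,31),b(285,411)],50)
print("rim",P)
def fit(p):
    x,y,t=p;c=np.array([[-95,-180],[95,-180],[-95,180],[95,180]])
    return ((c@np.array([[np.cos(t),np.sin(t)],[-np.sin(t),np.cos(t)]]))+[x,y]-P[:,:2]).ravel()
from scipy.optimize import least_squares
r=least_squares(fit,[476,0,.12]);print("board",r.x, r.x[2].round(4),r.fun)
for n,p,z in [("A",[b(150,247),b(149,384),b(113,300),b(192,300)],56),("B",[a(352,264),a(358,381),a(318,307),a(386,307)],56),("C",[a(433,443),a(424,542),a(400,490),a(462,490)],20),
 ("barks",[b(94,175),a(385,182),a(508,180)],44+6),("stub",[a(475,311)],55)]:
    q=px2w(m,p,z);print(n,q[:,:2]); 
    if len(q)>1 and n!='barks': d=q[1]-q[0];print(' ctr',(q[0]+q[1])/2,'len',np.linalg.norm(d),'ang',np.arctan2(d[1],d[0]),'mid thick',q[2:].mean(0),np.linalg.norm(q[3]-q[2]))
E
```

```text
rim [[ 402.3 -191.7   50. ]
 [ 592.2 -171.1   50. ]
 [ 361.3  166.3   50. ]
 [ 549.9  188.9   50. ]]
board [476.4  -1.9   0.1] 0.1152 [ 0.4  0.1 -0.7  1.3  0.1 -0.3  0.2 -1.1]
A [[463.5 105.8]
 [534.1 110.6]
 [490.1  88.5]
 [489.9 129.7]]
 ctr [498.8 108.2  56. ] len 70.77525404363782 ang 0.06793125991970132 mid thick [490.  109.1  56. ] 41.26181236267325
B [[ 489.3 -100.9]
 [ 559.9 -102.2]
 [ 514.4 -123.1]
 [ 514.5  -82.3]]
 ctr [ 524.6 -101.6   56. ] len 70.58875266370757 ang -0.01927642163322744 mid thick [ 514.5 -102.7   56. ] 40.80143628195764
C [[612.6 -62.5]
 [688.  -72.1]
 [647.5 -87.1]
 [647.4 -43.5]]
 ctr [650.3 -67.3  20. ] len 76.02651749685477 ang -0.12612304941177727 mid thick [647.5 -65.3  20. ] 43.605758327322334
barks [[428.7  76.4]
 [443.5 -80.1]
 [442.6  -9.2]]
stub [[517.2 -29.3]]
```

>>> carry_out([
  {"dp":[0,-0.035,-0.005],"angular":[0,0,0]},
  {"dp":[0,-0.035,-0.005],"angular":[0,0,0]},
  {"dp":[0,-0.0315,-0.006],"angular":[0,0,0]},
  {"dp":[0.04,0,0],"angular":[0,0,0]},
  {"dp":[0.04,0,0],"angular":[0,0,0]},
  {"dp":[0.04,0,0],"angular":[0,0,0]},
  {"dp":[0.04,0,0],"angular":[0,0,0]},
  {"dp":[0,0,0],"angular":[0,0,0]},
], fingers=0.25)

```text
clock: 2.53
tool_pos: [513.9, -101.1, 135.7]
eef_rot: [0.002, 1.586, 0.003]
force: [-1.3, -0.3, -0.9]
finger_gap: 64.5
```

```bash
python3 look.py w2 wrist;  python3 look.py s2 side 250 100 460 300 3
```

```text
2.5333 [ 0.374   0.326  -0.3173  1.9386  0.1241  0.9113  1.5655] [ 513.9267 -101.0715  135.7398] gap 64.47740993479383 F [-1.3331 -0.2604 -0.8531]
[[-0.0152 -0.0001  0.9999]
 [ 0.0032  1.      0.0001]
 [-0.9999  0.0032 -0.0152]]
2.5833 [ 0.3742  0.3222 -0.318   1.9332  0.1234  0.9141  1.5662] [ 516.7442 -101.17    139.7061] gap 64.29786407065166 F [ 0.3825 -0.2878  0.6728]
[[-0.0089 -0.0003  1.    ]
 [ 0.0022  1.      0.0003]
 [-1.      0.0022 -0.0089]]
```

View pics/w2.png

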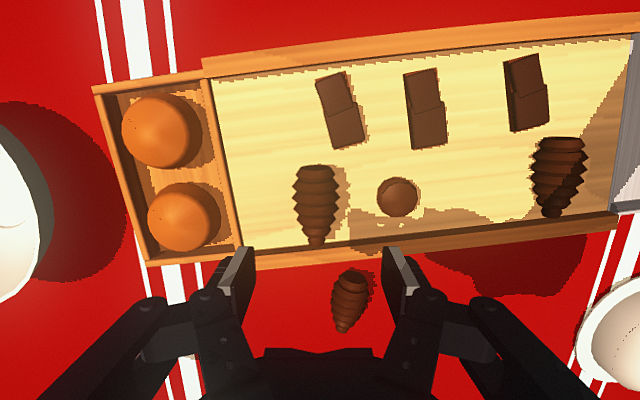

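View pics/s2c.png

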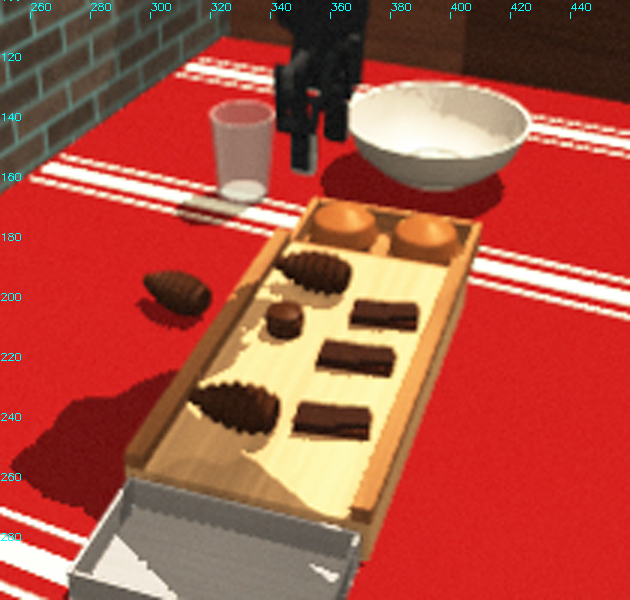

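>>> carry_out([
  {"dp":[0.03,0,0],"angular":[0,0,0]},
  {"dp":[0.03,0,0],"angular":[0,0,0]},
  {"dp":[0.03,0,0],"angular":[0,0,0]},
  {"dp":[0.018,0,0],"angular":[0,0,0]},
  {"dp":[0,0,0],"angular":[0,0,0]},
  {"dp":[0,0,0],"angular":[0,0,0]},
  {"dp":[0,0,0],"angular":[0,0,0]},
])

```text
clock: 3.22
tool_pos: [522.0, -101.7, 38.2]
eef_rot: [-0.001, 1.565, -0.001]
force: [0.0, -0.0, 0.2]
finger_gap: 64.2
```

>>> carry_out([
  {"dp":[0,0,0],"angular":[0,0,0]},
  {"dp":[0,0,0],"angular":[0,0,0]},
  {"dp":[0,0,0],"angular":[0,0,0]},
  {"dp":[0,0,0],"angular":[0,0,0]},
  {"dp":[0,0,0],"angular":[0,0,0]},
  {"dp":[0,0,0],"angular":[0,0,0]},
], fingers=1)

```text
clock: 3.72
tool_pos: [528.2, -102.4, 46.8]
eef_rot: [-0.003, 1.553, -0.004]
force: [-10.8, 2.1, 62.2]
finger_gap: 14.4
```

```bash
python3 look.py w3 wrist;  python3 look.py s3 side 250 100 460 300 3
```

```text
3.7167 [ 0.3378  0.4517 -0.2856  2.0042  0.1987  0.6928  1.4986] [ 528.2124 -102.4088   46.7698] gap 14.412362372712602 F [-10.7897   2.1046  62.1817]
[[ 0.0182  0.0003  0.9998]
 [-0.0046  1.     -0.0002]
 [-0.9998 -0.0046  0.0182]]
3.7667 [ 0.3378  0.4515 -0.2856  2.0044  0.1987  0.6925  1.4986] [ 528.225  -102.4164   46.8032] gap 14.669135983970504 F [-11.339    0.9147  63.638 ]
[[ 0.0185  0.0004  0.9998]
 [-0.0046  1.     -0.0003]
 [-0.9998 -0.0046  0.0185]]
```

View pics/w3.png

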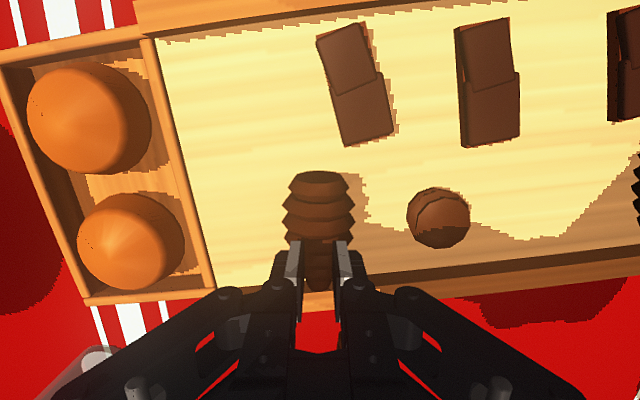

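View pics/s3c.png

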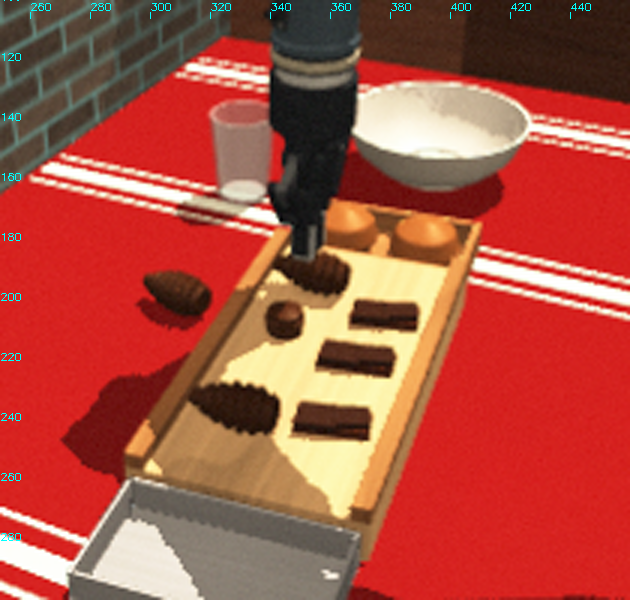

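>>> carry_out([
  {"dp":[-0.006,0,0.004],"angular":[0,0,0]},
  {"dp":[-0.005,0,0.005],"angular":[0,0,0]},
  {"dp":[0,0,0],"angular":[0,0,0]},
])

```text
clock: 4.07
tool_pos: [530.3, -101.6, 48.5]
eef_rot: [-0.0, 1.566, -0.001]
force: [0.4, 0.4, -0.5]
finger_gap: 12.6
```

>>> carry_out([
  {"dp":[0,0,0],"angular":[0,0,0]},
  {"dp":[0,0,0],"angular":[0,0,0]},
  {"dp":[0,0,0],"angular":[0,0,0]},
  {"dp":[-0.03,0,0],"angular":[0,0,0]},
  {"dp":[-0.03,0,0],"angular":[0,0,0]},
  {"dp":[-0.03,0,0],"angular":[0,0,0]},
  {"dp":[0,0,0],"angular":[0,0,0]},
  {"dp":[0,0,0],"angular":[0,0,0]},
], fingers=0.25)

```text
clock: 4.73
tool_pos: [528.7, -101.6, 137.3]
eef_rot: [-0.0, 1.568, -0.0]
force: [0.5, -0.6, -0.3]
finger_gap: 64.0
```

```bash
python3 look.py w4 wrist;  python3 look.py s4 side 250 100 460 300 3
```

```text
4.7333 [ 0.3697  0.3374 -0.3187  1.9179  0.1327  0.904   1.5564] [ 528.7405 -101.5918  137.3397] gap 63.97482665388943 F [ 0.4922 -0.5992 -0.3019]
[[ 0.0024  0.0002  1.    ]
 [-0.0004  1.     -0.0002]
 [-1.     -0.0004  0.0024]]
4.7833 [ 0.3696  0.3388 -0.3183  1.9196  0.1328  0.904   1.5564] [ 527.4788 -101.5339  135.8987] gap 64.21725050546777 F [-0.1377  0.7676 -0.3495]
[[-0.0008  0.0001  1.    ]
 [ 0.      1.     -0.0001]
 [-1.      0.     -0.0008]]
```

View pics/w4.png

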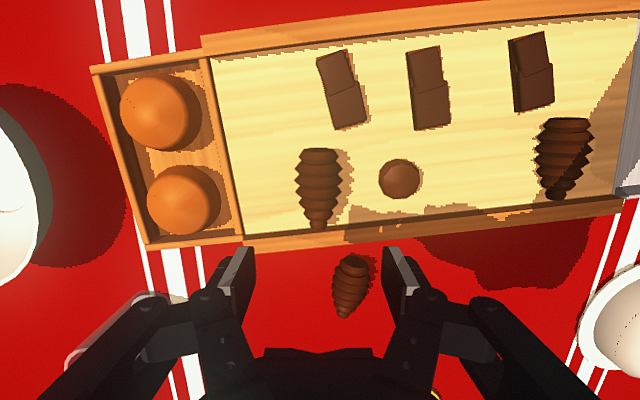

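View pics/s4c.png

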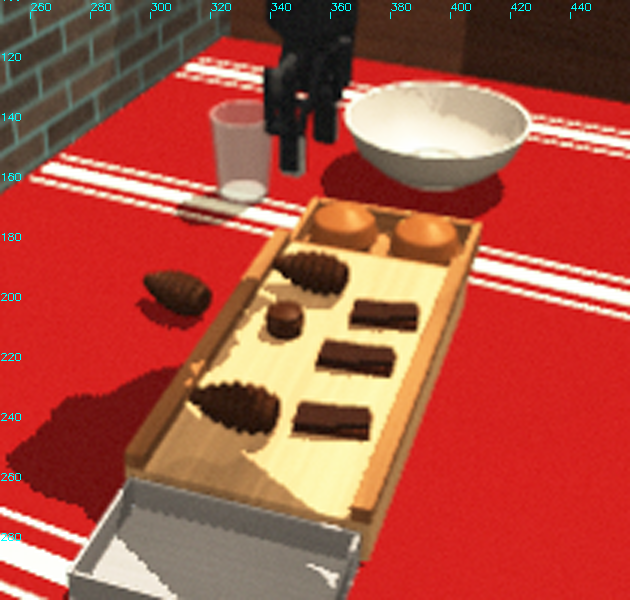

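```bash
python3 - <<'E'
from h import *
np.set_printoptions(precision=1,suppress=True)
m=load("w4")
q=px2w(m,[(320,150),(319,229),(296,175),(345,175)],[56]*4);print(q)
m=load("w3")
print(w2px(m,[[528.2,-102.4,46.8],[528,-102.4,67],[518,-102,56]]))
print(px2w(m,[(320,177),(318,290)],56))
E
```

```text
[[ 491.2  -99.5   56. ]
 [ 562.6 -100.2   56. ]
 [ 512.6 -119.9   56. ]
 [ 512.5  -78.2   56. ]]
[[317.3 232.4]
 [317.  248. ]
 [317.9 223.2]]
[[ 490.5 -100.8   56. ]
 [ 563.5 -101.9   56. ]]
```

>>> carry_out([
  {"dp":[0,0.001,-0.015],"angular":[0,0,0]},
  {"dp":[0.03,0,0],"angular":[0,0,0]},
  {"dp":[0.03,0,0],"angular":[0,0,0]},
  {"dp":[0.02,0,0],"angular":[0,0,0]},
  {"dp":[0.015,0,0],"angular":[0,0,0]},
  {"dp":[0.0065,0,0],"angular":[0,0,0]},
  {"dp":[0,0,0],"angular":[0,0,0]},
  {"dp":[0,0,0],"angular":[0,0,0]},
  {"dp":[0,0,0],"angular":[0,0,0]},
  {"dp":[0,0,0],"angular":[0,0,0]},
])

```text
clock: 5.67
tool_pos: [513.8, -100.6, 35.8]
eef_rot: [-0.0, 1.569, -0.0]
force: [0.6, 0.4, 0.5]
finger_gap: 64.4
```

>>> carry_out([
  {"dp":[0,0,0],"angular":[0,0,0]},
  {"dp":[0,0,0],"angular":[0,0,0]},
], fingers=0.42)

```text
clock: 5.83
tool_pos: [513.5, -100.6, 35.6]
eef_rot: [-0.0, 1.569, -0.0]
force: [-0.5, 0.1, -0.4]
finger_gap: 49.7
```

>>> carry_out([
  {"dp":[0.001,0,-0.003],"angular":[0,0,0]},
  {"dp":[0,0,0],"angular":[0,0,0]},
])

```text
clock: 6.0
tool_pos: [509.4, -100.5, 34.0]
eef_rot: [0.0, 1.571, -0.0]
force: [0.7, 0.2, 0.1]
finger_gap: 49.1
```

>>> carry_out([
  {"dp":[0,0,0],"angular":[0,0,0]},
  {"dp":[0,0,0],"angular":[0,0,0]},
  {"dp":[0,0,0],"angular":[0,0,0]},
], fingers=1)

```text
clock: 6.25
tool_pos: [509.7, -100.7, 34.5]
eef_rot: [-0.0, 1.571, -0.0]
force: [-2.0, -0.0, 5.2]
finger_gap: 36.8
```

Held at 36.8 mm. Lift slightly and check.

>>> carry_out([
  {"dp":[-0.01,0,0],"angular":[0,0,0]},
  {"dp":[-0.02,0,0],"angular":[0,0,0]},
  {"dp":[-0.02,0,0],"angular":[0,0,0]},
  {"dp":[-0.03,0,0],"angular":[0,0,0]},
  {"dp":[-0.03,0,0],"angular":[0,0,0]},
  {"dp":[-0.03,0,0],"angular":[0,0,0]},
  {"dp":[-0.03,0,0],"angular":[0,0,0]},
])

```text
clock: 6.83
tool_pos: [509.7, -100.3, 206.0]
eef_rot: [-0.0, 1.57, 0.0]
force: [0.1, -1.0, -1.4]
finger_gap: 36.7
```

```bash
python3 look.py w5 wrist
```

```text
6.8333 [ 0.3985  0.2335 -0.3361  1.8812  0.0884  1.0407  1.5973] [ 509.7485 -100.2522  205.9947] gap 36.71348986656296 F [ 0.1451 -1.002  -1.4345]
[[ 0.0006 -0.0003  1.    ]
 [ 0.0001  1.      0.0003]
 [-1.      0.0001  0.0006]]
```

View pics/w5.png

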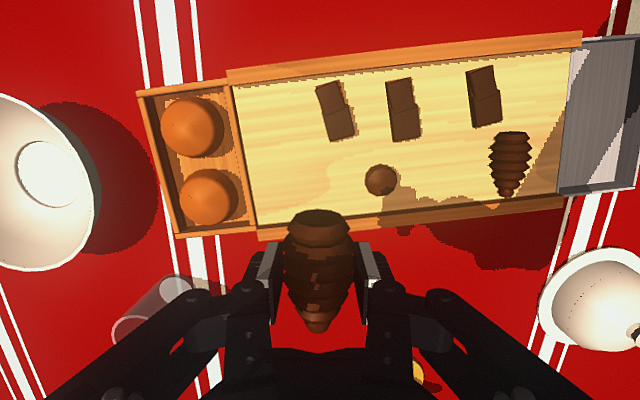

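```bash
python3 - <<'E'
from h import *
m=load("w5");print(px2w(m,[(47,173),(47,142),(47,205),(80,176)],6))
m=load("w1");print(px2w(m,[(40,145),(47,116),(32,173)],6))
E
```

```text
[[ 518.91497995 -451.10478639    6.        ]
 [ 478.97535168 -440.32384982    6.        ]
 [ 562.90763046 -463.4197034     6.        ]
 [ 523.1533324  -406.34552471    6.        ]]
[[ 520.68834829 -443.82616508    6.        ]
 [ 475.99998114 -419.9301813     6.        ]
 [ 566.42502231 -471.03084615    6.        ]]
```

>>> carry_out([
  {"dp":[0,-0.034,0],"angular":[0,0,0]},
  {"dp":[0,-0.034,0],"angular":[0,0,0]},
  {"dp":[0,-0.034,0],"angular":[0,0,0]},
  {"dp":[0,-0.034,0],"angular":[0,0,0]},
  {"dp":[0,-0.034,0],"angular":[0,0,0]},
  {"dp":[0,-0.034,0],"angular":[0,0,0]},
  {"dp":[0,-0.034,0],"angular":[0,0,0]},
  {"dp":[0,-0.034,0],"angular":[0,0,0]},
  {"dp":[0,-0.034,0],"angular":[0,0,0]},
  {"dp":[0,-0.034,0],"angular":[0,0,0]},
  {"dp":[0,0,0],"angular":[0,0,0]},
  {"dp":[0,0,0],"angular":[0,0,0]},
])

```text
clock: 7.88
tool_pos: [508.7, -443.0, 203.3]
eef_rot: [0.003, 1.572, -0.004]
force: [-0.9, 0.6, -0.5]
finger_gap: 36.7
```

```bash
python3 look.py w6 wrist
```

```text
7.8833 [ 0.7752  0.4751 -0.176   1.5275  0.0885  1.1474  2.1482] [ 508.6583 -442.9641  203.3332] gap 36.65445496255199 F [-0.8661  0.6163 -0.5009]
[[-0.0007  0.0044  1.    ]
 [-0.0001  1.     -0.0044]
 [-1.     -0.0001 -0.0007]]
```

View pics/w6.png

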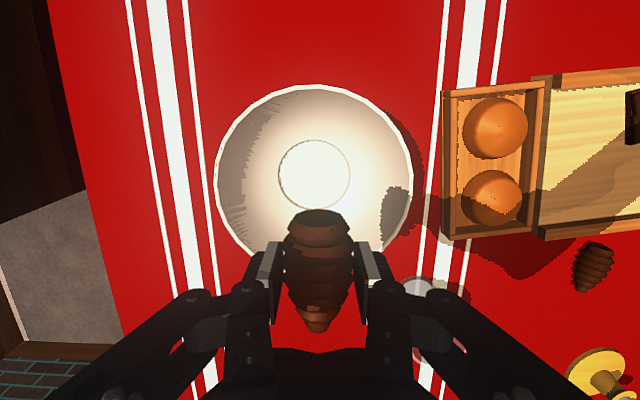

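>>> carry_out([
  {"dp":[0.03,0,0],"angular":[0,0,0]},
  {"dp":[0.03,0,0],"angular":[0,0,0]},
  {"dp":[0.03,0,0],"angular":[0,0,0]},
  {"dp":[0.03,0,0],"angular":[0,0,0]},
  {"dp":[0.03,0,0],"angular":[0,0,0]},
  {"dp":[0.018,0,0],"angular":[0,0,0]},
  {"dp":[0,0,0],"angular":[0,0,0]},
  {"dp":[0,0,0],"angular":[0,0,0]},
  {"dp":[0,0,0],"angular":[0,0,0]},
])

```text
clock: 8.68
tool_pos: [511.7, -440.2, 37.8]
eef_rot: [-0.002, 1.568, 0.0]
force: [0.0, -0.2, -1.5]
finger_gap: 36.6
```

>>> carry_out([
  {"dp":[0,0,0],"angular":[0,0,0]},
  {"dp":[0,0,0],"angular":[0,0,0]},
  {"dp":[0,0,0],"angular":[0,0,0]},
  {"dp":[0,0,0],"angular":[0,0,0]},
  {"dp":[-0.02,0,0],"angular":[0,0,0]},
  {"dp":[-0.03,0,0],"angular":[0,0,0]},
  {"dp":[-0.04,0,0],"angular":[0,0,0]},
  {"dp":[-0.04,0,0],"angular":[0,0,0]},
  {"dp":[-0.04,0,0],"angular":[0,0,0]},
  {"dp":[0,0,0],"angular":[0,0,0]},
], fingers=0.3)

```text
clock: 9.52
tool_pos: [514.2, -443.6, 216.5]
eef_rot: [-0.008, 1.557, -0.009]
force: [0.3, -1.0, 1.6]
finger_gap: 59.9
```

```bash
python3 look.py w7 wrist
```

```text
9.5167 [ 0.7737  0.4635 -0.1797  1.5154  0.0884  1.1532  2.1485] [ 514.2434 -443.5737  216.4573] gap 59.8501391076201 F [ 0.3487 -0.9503  1.6462]
[[ 0.0138  0.0006  0.9999]
 [-0.0107  0.9999 -0.0004]
 [-0.9998 -0.0107  0.0138]]
```

View pics/w7.png

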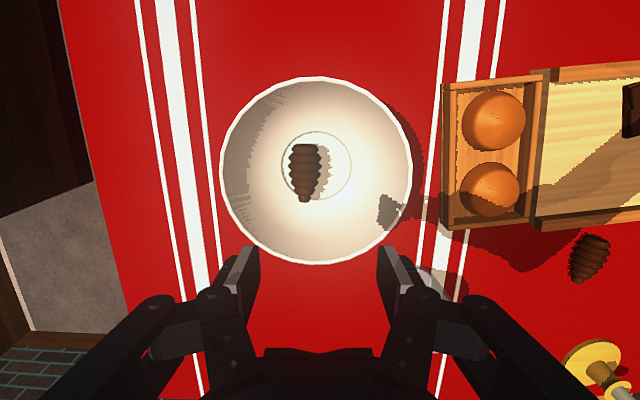

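```bash
python3 - <<'E'
from h import *
np.set_printoptions(precision=0,suppress=True)
m=camera_model("scene");print("candle,glass base", px2w(m,[(370,275),(248,290)],0),px2w(m,[(374,245)],100))
m=camera_model("side");print(px2w(m,[(231,199),(331,164)],0))
m=load("w7");print("C",px2w(m,[(593,235),(577,280)],20))
E
```

```text
candle,glass base [[ 865.   19.    0.]
 [ 695. -309.    0.]] [[837.  45. 100.]]
[[ 867.   14.    0.]
 [ 697. -309.    0.]]
C [[611. -69.  20.]
 [683. -71.  20.]]
```

>>> carry_out([
  {"dp":[0,0.0338,0.0114],"angular":[0,0,0]},
  {"dp":[0,0.0338,0.0114],"angular":[0,0,0]},
  {"dp":[0,0.0338,0.0114],"angular":[0,0,0]},
  {"dp":[0,0.0338,0.0114],"angular":[0,0,0]},
  {"dp":[0,0.0338,0.0114],"angular":[0,0,0]},
  {"dp":[0,0.0338,0.0114],"angular":[0,0,0]},
  {"dp":[0,0.0338,0.0114],"angular":[0,0,0]},
  {"dp":[0,0.0338,0.0114],"angular":[0,0,0]},
  {"dp":[0,0.0338,0.0114],"angular":[0,0,0]},
  {"dp":[0,0.0338,0.0114],"angular":[0,0,0]},
  {"dp":[0,0.0338,0.0114],"angular":[0,0,0]},
  {"dp":[0,0,0],"angular":[0,0,0]},
])

```text
clock: 10.57
tool_pos: [636.5, -57.7, 205.0]
eef_rot: [-0.005, 1.571, 0.015]
force: [0.9, 2.0, 1.2]
finger_gap: 59.9
```

>>> carry_out([
  {"dp":[0.03,0,0],"angular":[0,0,0]},
  {"dp":[0.03,0,0],"angular":[0,0,0]},
  {"dp":[0,0,0],"angular":[0,0,0]},
  {"dp":[0,0,0],"angular":[0,0,0]},
  {"dp":[0,0,0],"angular":[0,0,0]},
])

```text
clock: 10.98
tool_pos: [636.0, -68.9, 146.8]
eef_rot: [0.0, 1.57, -0.0]
force: [0.7, -0.2, 0.9]
finger_gap: 59.9
```

```bash
python3 look.py w8 wrist
```

```text
10.9833 [ 0.2474  0.4785 -0.2845  1.6717  0.1528  1.0122  1.4825] [636.0018 -68.8877 146.8156] gap 59.92635343702697 F [ 0.7094 -0.1935  0.9207]
[[ 0.0011  0.0004  1.    ]
 [ 0.0001  1.     -0.0004]
 [-1.      0.0001  0.0011]]
```

View pics/w8.png

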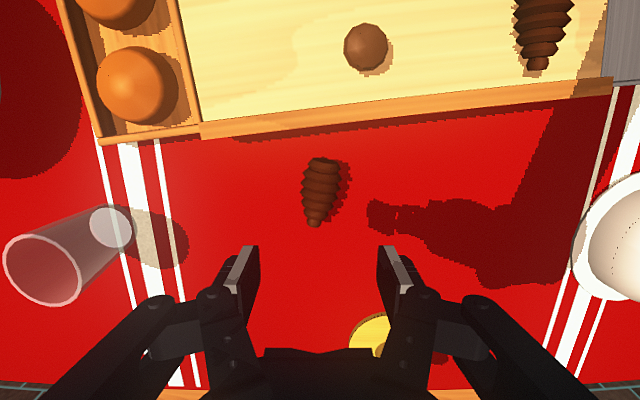

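```bash
python3 - <<'E'
from h import *
np.set_printoptions(precision=1,suppress=True)
m=load("w8");print("C",px2w(m,[(323,159),(313,226),(301,188),(341,186)],20))
E
```

```text
C [[614.6 -63.5  20. ]
 [686.4 -73.7  20. ]
 [644.5 -85.7  20. ]
 [642.3 -45.   20. ]]
```

>>> carry_out([
  {"dp":[0.03,0.003,0],"angular":[0.12,0,0]},
  {"dp":[0.03,0,0],"angular":[0,0,0]},
  {"dp":[0.03,0,0],"angular":[0,0,0]},
  {"dp":[0.03,0,0],"angular":[0,0,0]},
  {"dp":[0.017,0,0],"angular":[0,0,0]},
  {"dp":[0.009,0,0],"angular":[0,0,0]},
  {"dp":[0,0,0],"angular":[0,0,0]},
  {"dp":[0,0,0],"angular":[0,0,0]},
  {"dp":[0,0,0],"angular":[0,0,0]},
  {"dp":[0,0,0],"angular":[0,0,0]},
])

```text
clock: 11.87
tool_pos: [637.1, -65.7, 2.0]
eef_rot: [0.094, 1.565, -0.094]
force: [-0.2, -0.4, 0.1]
finger_gap: 60.1
```

>>> carry_out([
  {"dp":[0,0,0],"angular":[0,0,0]},
  {"dp":[0,0,0],"angular":[0,0,0]},
  {"dp":[0,0,0],"angular":[0,0,0]},
  {"dp":[0,0,0],"angular":[0,0,0]},
], fingers=1)

```text
clock: 12.2
tool_pos: [643.0, -66.7, 11.1]
eef_rot: [0.094, 1.554, -0.097]
force: [-8.2, -1.4, 51.0]
finger_gap: 13.9
```

>>> carry_out([
  {"dp":[-0.006,0,0.003],"angular":[0,0,0]},
  {"dp":[-0.006,0,0.003],"angular":[0,0,0]},
  {"dp":[0,0,0],"angular":[0,0,0]},
])

```text
clock: 12.45
tool_pos: [643.5, -66.7, 14.4]
eef_rot: [0.094, 1.564, -0.095]
force: [0.2, -0.6, -0.1]
finger_gap: 0.3
```

>>> carry_out([
  {"dp":[0,0,0],"angular":[0,0,0]},
  {"dp":[0,0,0],"angular":[0,0,0]},
  {"dp":[0,0,0],"angular":[0,0,0]},
  {"dp":[-0.03,0,0],"angular":[0,0,0]},
  {"dp":[-0.03,0,0],"angular":[0,0,0]},
  {"dp":[-0.03,0,0],"angular":[0,0,0]},
  {"dp":[0,0,0],"angular":[0,0,0]},
  {"dp":[0,0,0],"angular":[0,0,0]},
  {"dp":[0,0,0],"angular":[0,0,0]},
], fingers=0.3)

```text
clock: 13.2
tool_pos: [639.9, -66.4, 100.4]
eef_rot: [0.094, 1.572, -0.094]
force: [0.6, 0.7, -1.0]
finger_gap: 59.7
```

```bash
python3 look.py w9 wrist 220 80 420 280 3; python3 look.py s9 side 240 130 360 250 5
```

```text
13.2 [ 0.2168  0.5314 -0.2502  1.7004  0.1568  0.9326  1.3564] [639.9303 -66.4375 100.3614] gap 59.69823064748924 F [ 0.581   0.7267 -0.9526]
[[-0.0032  0.1197  0.9928]
 [ 0.0001  0.9928 -0.1197]
 [-1.     -0.0003 -0.0032]]
13.25 [ 0.2167  0.5321 -0.2501  1.7006  0.1568  0.9326  1.3564] [639.6841 -66.4294  99.8561] gap 59.589202163660374 F [ 0.1666 -0.0028  0.2375]
[[-0.004   0.1197  0.9928]
 [ 0.0002  0.9928 -0.1197]
 [-1.     -0.0003 -0.004 ]]
```

View pics/w9c.png

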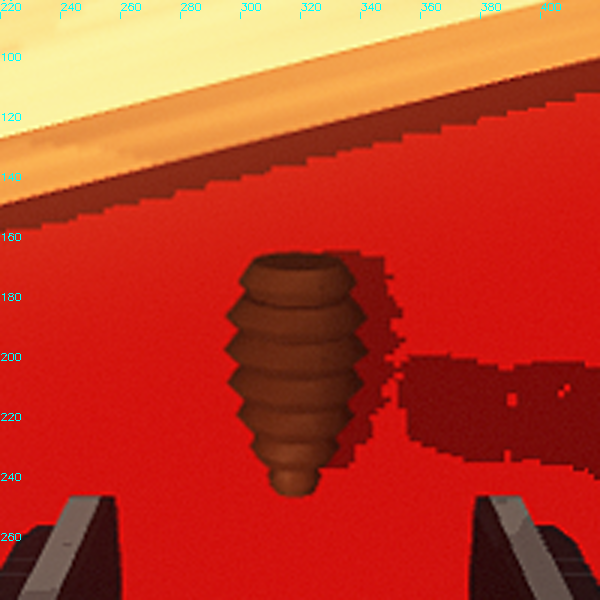

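View pics/s9c.png

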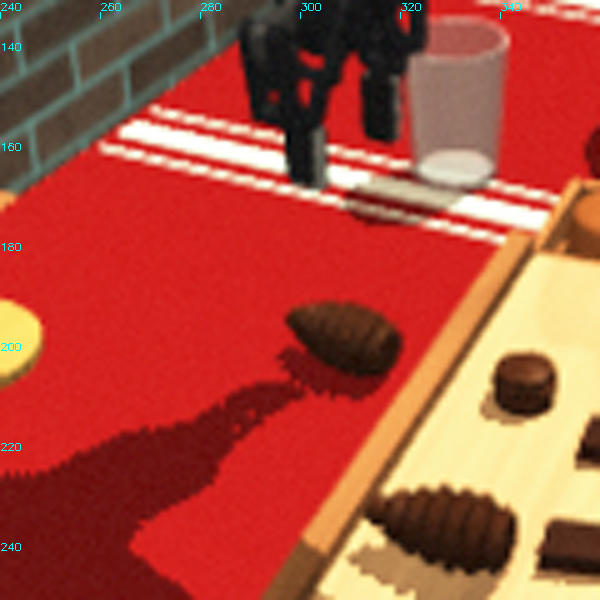

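```bash
python3 - <<'E'
from h import *
np.set_printoptions(precision=1,suppress=True)
m=load("w9")
s=lambda x,y:(220+x/3,80+y/3)
q=px2w(m,[s(300,255),s(293,495),s(225,350),s(368,350),s(228,315),s(228,383)],20);print(q)
# tool frame
Rm=np.array([[-.0032,.1197,.9928],[.0001,.9928,-.1197],[-1,-.0003,-.0032]])
print((q-[639.9,-66.4,100.4])@Rm*1.)
E
```

```text
[[614.9 -61.2  20. ]
 [688.4 -72.1  20. ]
 [640.  -86.   20. ]
 [644.9 -45.   20. ]
 [629.7 -83.7  20. ]
 [650.1 -86.6  20. ]]
[[ 80.5   2.2 -25.2]
 [ 80.2   0.2  49.1]
 [ 80.4 -19.5   2.7]
 [ 80.4  21.9   2.7]
 [ 80.4 -18.4  -7.8]
 [ 80.4 -18.8  12.8]]
```

>>> carry_out([
  {"dp":[0.03,0.001,-0.005],"angular":[0,0,0]},
  {"dp":[0.03,0,0],"angular":[0,0,0]},
  {"dp":[0.02,0,0],"angular":[0,0,0]},
  {"dp":[0.01,0,0],"angular":[0,0,0]},
  {"dp":[0,0,0],"angular":[0,0,0]},
  {"dp":[0,0,0],"angular":[0,0,0]},
  {"dp":[0,0,0],"angular":[0,0,0]},
  {"dp":[0,0,0],"angular":[0,0,0]},
], fingers=0.38)

```text
clock: 13.97
tool_pos: [637.8, -64.8, 13.4]
eef_rot: [0.094, 1.566, -0.094]
force: [-0.5, 0.0, -0.4]
finger_gap: 53.2
```

>>> carry_out([
  {"dp":[0.01,-0.001,-0.003],"angular":[0,0,0]},
  {"dp":[0.003,0,0],"angular":[0,0,0]},
  {"dp":[0,0,0],"angular":[0,0,0]},
  {"dp":[0,0,0],"angular":[0,0,0]},
  {"dp":[0,0,0],"angular":[0,0,0]},
])

```text
clock: 14.38
tool_pos: [633.6, -65.4, -1.0]
eef_rot: [0.094, 1.568, -0.094]
force: [-0.2, 0.0, 0.4]
finger_gap: 53.2
```

>>> carry_out([
  {"dp":[0,0,0],"angular":[0,0,0]},
  {"dp":[0,0,0],"angular":[0,0,0]},
  {"dp":[0,0,0],"angular":[0,0,0]},
], fingers=1)

```text
clock: 14.63
tool_pos: [639.6, -66.1, 8.6]
eef_rot: [0.093, 1.557, -0.096]
force: [-12.4, -1.8, 64.5]
finger_gap: 18.6
```

```bash
python3 look.py w10 wrist 200 100 440 400 2; python3 look.py s10 side 240 130 360 250 5; python3 - <<'E'
from h import *
np.set_printoptions(precision=1,suppress=True)
m=load("w9")
for z in range(90,150,5): print(z,w2px(m,[[639.9,-66.4,z],[636.3+.0,-96.2,z],[643.5,-36.6,z],[639.9-11,-66.4,z]]).round(0).tolist())
E
```

```text
14.6333 [ 0.1973  0.6362 -0.2256  1.769   0.2002  0.7473  1.3187] [639.6225 -66.0826   8.591 ] gap 18.64408974908184 F [-12.4402  -1.7518  64.5011]
[[ 0.0113  0.1204  0.9927]
 [-0.0024  0.9927 -0.1204]
 [-0.9999 -0.0011  0.0115]]
14.6833 [ 0.1974  0.6338 -0.2258  1.7657  0.2006  0.7454  1.3187] [642.995  -66.3576  11.2193] gap 14.023058476092368 F [-6.5755 -2.0736 46.139 ]
[[ 0.0188  0.1205  0.9925]
 [-0.0029  0.9927 -0.1205]
 [-0.9998 -0.0006  0.019 ]]
90 [[317.0, 226.0], [271.0, 226.0], [364.0, 226.0], [315.0, 210.0]]
95 [[317.0, 229.0], [270.0, 229.0], [365.0, 229.0], [315.0, 213.0]]
100 [[317.0, 232.0], [269.0, 232.0], [366.0, 232.0], [315.0, 216.0]]
105 [[317.0, 236.0], [267.0, 236.0], [367.0, 236.0], [315.0, 219.0]]
110 [[317.0, 239.0], [266.0, 239.0], [369.0, 239.0], [315.0, 222.0]]
115 [[317.0, 243.0], [264.0, 243.0], [370.0, 243.0], [315.0, 225.0]]
120 [[317.0, 247.0], [263.0, 247.0], [371.0, 247.0], [315.0, 229.0]]
125 [[317.0, 251.0], [261.0, 251.0], [373.0, 251.0], [315.0, 233.0]]
130 [[317.0, 256.0], [260.0, 256.0], [375.0, 256.0], [315.0, 237.0]]
135 [[317.0, 261.0], [258.0, 261.0], [376.0, 261.0], [314.0, 241.0]]
140 [[317.0, 266.0], [256.0, 266.0], [378.0, 266.0], [314.0, 246.0]]
145 [[317.0, 271.0], [254.0, 271.0], [380.0, 271.0], [314.0, 251.0]]
```

View pics/w10c.png

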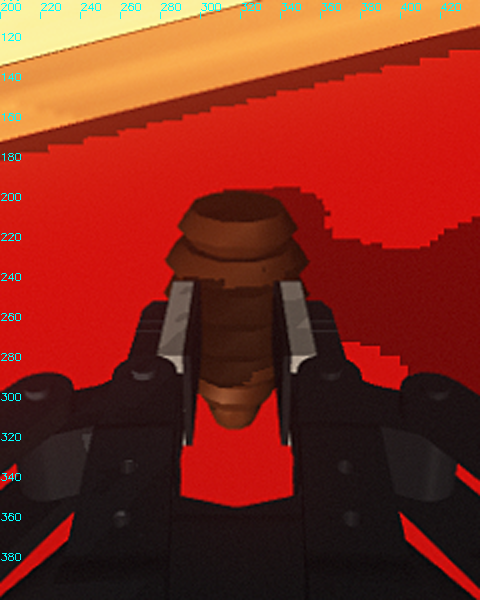

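View pics/s10c.png

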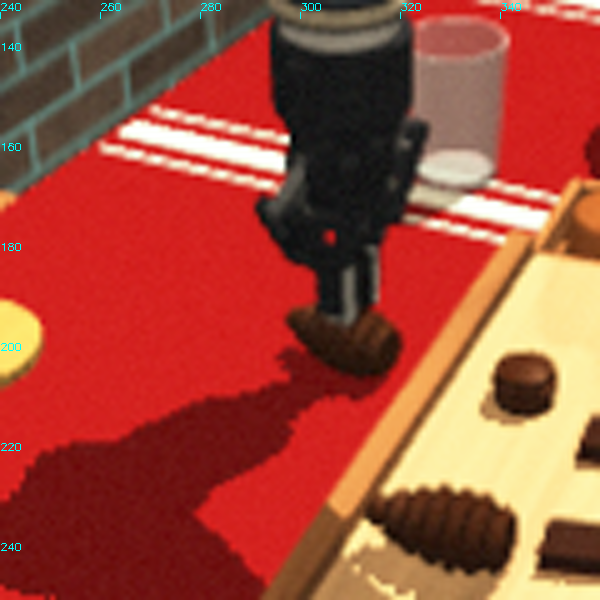

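```bash
python3 - <<'E'
from h import *
np.set_printoptions(precision=1,suppress=True)
m=load("s9")
for z in (100,105,110,115,120,130,140): print(z,w2px(m,[[636.3,-96.2,z],[643.5,-36.6,z],[639.9,-66,z]]).round(1).tolist())
m=load("s10");print([w2px(m,[[639.6,-66,z]]).round(1).tolist() for z in (8,20,30,40)])
E
python3 - <<'E'
import cv2
im=cv2.imread("pics/s9.png")
cv2.imwrite("pics/s9d.png",cv2.resize(im[100:200,270:350],None,fx=6,fy=6,interpolation=cv2.INTER_CUBIC))
E
```

```text
100 [[316.1, 168.6], [303.3, 177.6], [309.7, 173.1]]
105 [[316.1, 167.0], [303.2, 176.0], [309.7, 171.5]]
110 [[316.0, 165.4], [303.1, 174.4], [309.6, 169.9]]
115 [[315.9, 163.8], [303.0, 172.7], [309.5, 168.3]]
120 [[315.9, 162.2], [302.9, 171.1], [309.4, 166.6]]
130 [[315.8, 159.0], [302.7, 167.8], [309.3, 163.4]]
140 [[315.6, 155.7], [302.5, 164.4], [309.1, 160.0]]
[[[311.2, 201.3]], [[311.0, 197.8]], [[310.8, 194.8]], [[310.7, 191.8]]]
```

View pics/s9d.png

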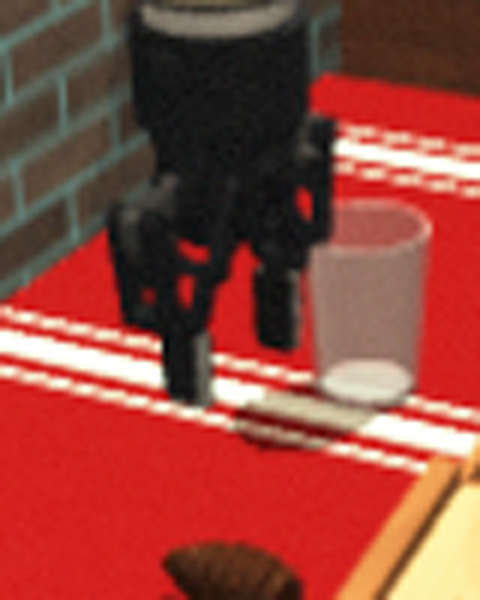

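>>> carry_out([
  {"dp":[-0.008,0,0.003],"angular":[0,0,0]},
  {"dp":[-0.008,0,0],"angular":[0,0,0]},
  {"dp":[-0.02,0,0],"angular":[0,0,0]},
  {"dp":[-0.02,0,0],"angular":[0,0,0]},
  {"dp":[-0.02,0,0],"angular":[0,0,0]},
  {"dp":[0,0,0],"angular":[0,0,0]},
])

```text
clock: 15.23
tool_pos: [638.7, -65.6, 78.4]
eef_rot: [0.094, 1.563, -0.094]
force: [1.3, -0.1, 0.0]
finger_gap: 12.8
```

>>> carry_out([
  {"dp":[0,0,0],"angular":[0,0,0]},
  {"dp":[0,0,0],"angular":[0,0,0]},
  {"dp":[0,0,0],"angular":[0,0,0]},
  {"dp":[0,0,0],"angular":[0,0,0]},
], fingers=0.42)

```text
clock: 15.57
tool_pos: [635.4, -65.7, 73.4]
eef_rot: [0.094, 1.571, -0.094]
force: [0.3, 0.2, 0.6]
finger_gap: 50.1
```

```bash
python3 look.py w11 wrist 220 100 420 300 3; python3 look.py s11 side 270 120 350 220 6
```

```text
15.5667 [ 0.2137  0.5555 -0.2462  1.7318  0.1676  0.8775  1.3462] [635.4096 -65.7238  73.4226] gap 50.0678923533643 F [0.2868 0.1612 0.6399]
[[-0.0026  0.1196  0.9928]
 [ 0.0003  0.9928 -0.1196]
 [-1.     -0.0001 -0.0026]]
15.6167 [ 0.2137  0.5554 -0.2463  1.7315  0.1676  0.8775  1.3462] [635.6087 -65.7163  73.6235] gap 49.5701289377779 F [ 0.4061 -0.2874  0.2627]
[[-0.0022  0.1196  0.9928]
 [ 0.0002  0.9928 -0.1196]
 [-1.     -0.     -0.0022]]
```

View pics/w11c.png

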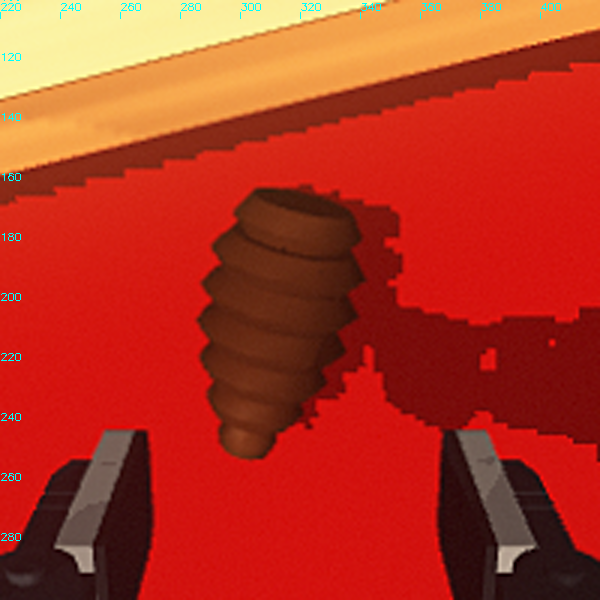

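View pics/s11c.png

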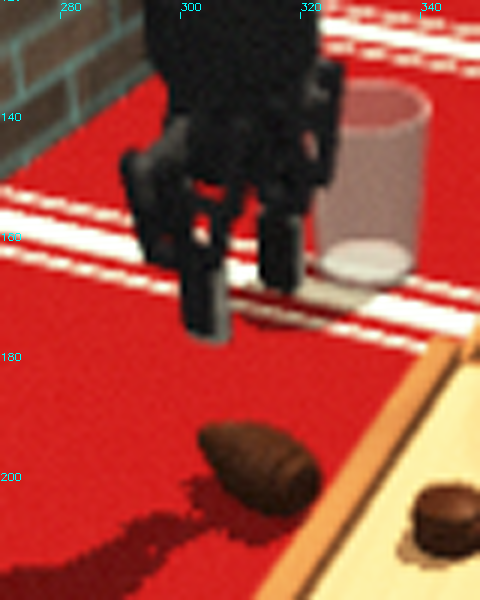

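```bash
python3 - <<'E'
from h import *
np.set_printoptions(precision=2,suppress=True)
m=load("s11");t=np.array([635.5,-65.7]);yv=np.array([.1196,.9928])
for z in (73,85,90,95,100,105,110): print(z,w2px(m,[[*(t-28*yv),z],[*(t+28*yv),z]]).round(1).tolist())
m=load("w11")
s=lambda x,y:(220+x/3,100+y/3)
q=px2w(m,[s(303,195),s(247,455),s(203,283),s(363,283),s(199,320),s(357,312),s(200,355),s(346,350)],20);print(q)
d=q[1]-q[0];print(np.arctan2(d[1],d[0]),np.linalg.norm(d),(q[0]+q[1])/2)
# finger near edge
xv=np.array([.9928,-.1196])
for z in (90,95,100,105,110,115): print(z,w2px(m,[[*(t-25*yv-11*xv),z],[*(t+25*yv-11*xv),z],[*(t-25*yv+11*xv),z]]).round(1).tolist())
E
```

```text
73 [[317.3, 177.8], [305.5, 186.4]]
85 [[317.1, 174.1], [305.3, 182.6]]
90 [[317.1, 172.5], [305.2, 181.0]]
95 [[317.0, 170.9], [305.1, 179.4]]
100 [[317.0, 169.3], [305.0, 177.8]]
105 [[316.9, 167.7], [304.9, 176.2]]
110 [[316.9, 166.1], [304.8, 174.5]]
[[604.91 -59.31  20.  ]
 [675.01 -82.97  20.  ]
 [624.71 -87.56  20.  ]
 [629.63 -46.63  20.  ]
 [634.59 -90.11  20.  ]
 [637.3  -48.95  20.  ]
 [644.32 -91.32  20.  ]
 [647.51 -52.87  20.  ]]
-0.3255428063593305 73.985716687343 [639.96 -71.14  20.  ]
90 [[271.9, 226.8], [362.5, 226.8], [273.7, 262.1]]
95 [[270.6, 230.5], [363.8, 230.5], [272.5, 266.6]]
100 [[269.2, 234.4], [365.2, 234.4], [271.2, 271.4]]
105 [[267.7, 238.6], [366.6, 238.6], [269.9, 276.4]]
110 [[266.1, 243.0], [368.2, 243.0], [268.4, 281.8]]
115 [[264.4, 247.7], [369.8, 247.7], [266.9, 287.4]]
```

>>> carry_out([
  {"dp":[0,-0.004,-0.001],"angular":[0,0,0]},
  {"dp":[0,0,0],"angular":[0.1,0,0]},
  {"dp":[0,0,0],"angular":[0.1,0,0]},
  {"dp":[0.03,0,0],"angular":[0,0,0]},
  {"dp":[0.03,0,0],"angular":[0,0,0]},
  {"dp":[0.015,0,0],"angular":[0,0,0]},
  {"dp":[0,0,0],"angular":[0,0,0]},
  {"dp":[0,0,0],"angular":[0,0,0]},
  {"dp":[0,0,0],"angular":[0,0,0]},
  {"dp":[0,0,0],"angular":[0,0,0]},
], fingers=0.33)

```text
clock: 16.5
tool_pos: [636.3, -69.7, 1.6]
eef_rot: [0.251, 1.553, -0.251]
force: [-0.7, 0.2, 1.3]
finger_gap: 57.2
```

>>> carry_out([
  {"dp":[0.01,0,0],"angular":[0,0,0]},
  {"dp":[0.008,0,0],"angular":[0,0,0]},
  {"dp":[0,0,0],"angular":[0,0,0]},
  {"dp":[0,0,0],"angular":[0,0,0]},
  {"dp":[0,0,0],"angular":[0,0,0]},
])

```text
clock: 16.92
tool_pos: [634.9, -69.6, -18.2]
eef_rot: [0.251, 1.556, -0.251]
force: [-0.1, 0.2, 0.7]
finger_gap: 57.2
```

```bash
python3 look.py w12 wrist 220 150 420 400 2.4; python3 look.py s12 side 270 120 350 220 6
```

```text
16.9167 [ 0.168   0.6682 -0.1748  1.7821  0.1668  0.7057  1.1535] [634.9191 -69.6052 -18.2083] gap 57.21597850748585 F [-0.1107  0.213   0.7037]
[[-0.0001  0.3146  0.9492]
 [ 0.0001  0.9492 -0.3146]
 [-1.      0.     -0.0002]]
16.9667 [ 0.1679  0.668  -0.1749  1.7819  0.1668  0.7057  1.1535] [635.1161 -69.5584 -17.9985] gap 57.37812433705246 F [-1.2839  0.0707 -0.1743]
[[ 0.0003  0.3145  0.9493]
 [ 0.0001  0.9493 -0.3145]
 [-1.      0.0002  0.0002]]
```

View pics/w12c.png

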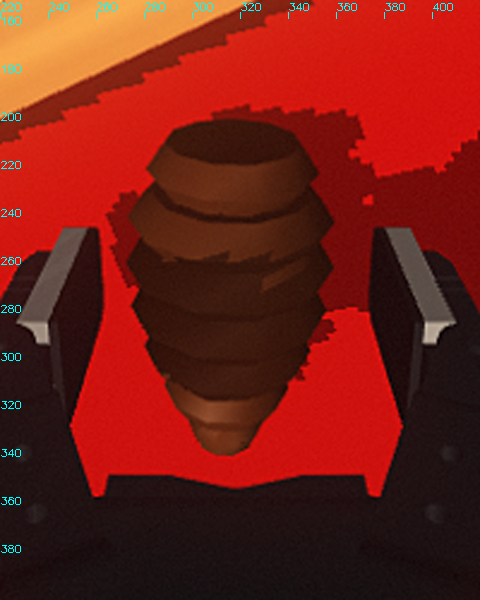

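View pics/s12c.png

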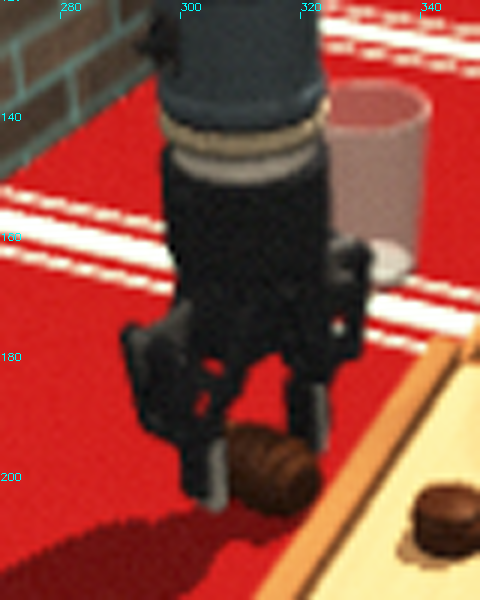

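>>> carry_out([
  {"dp":[0,0,-0.003],"angular":[0,0,0]},
  {"dp":[0,0,0],"angular":[0,0,0]},
  {"dp":[0,0,0],"angular":[0,0,0]},
  {"dp":[0,0,0],"angular":[0,0,0]},
], fingers=1)

```text
clock: 17.35
tool_pos: [632.4, -68.6, -17.5]
eef_rot: [0.251, 1.555, -0.251]
force: [-0.2, -0.4, 3.5]
finger_gap: 38.7
```

>>> carry_out([
  {"dp":[-0.01,0,0],"angular":[0,0,0]},
  {"dp":[-0.02,0,0],"angular":[0,0,0]},
  {"dp":[-0.03,0,0],"angular":[0,0,0]},
  {"dp":[-0.03,0,0],"angular":[0,0,0]},
  {"dp":[-0.03,0,0],"angular":[-0.08,0,0]},
  {"dp":[-0.03,0,0],"angular":[-0.08,0,0]},
  {"dp":[-0.03,0,0],"angular":[-0.08,0,0]},
  {"dp":[-0.03,0,0],"angular":[-0.08,0,0]},
  {"dp":[-0.01,0,0],"angular":[0,0,0]},
  {"dp":[0,0,0],"angular":[0,0,0]},
])

```text
clock: 18.18
tool_pos: [633.9, -68.8, 205.7]
eef_rot: [0.001, 1.564, -0.002]
force: [-0.6, 0.6, -0.6]
finger_gap: 38.8
```

```bash
python3 look.py w13 wrist
```

```text
18.1833 [ 0.2561  0.4198 -0.294   1.6189  0.1325  1.1157  1.4979] [633.8847 -68.7591 205.6723] gap 38.83575971601574 F [-0.579   0.6169 -0.6415]
[[ 0.0067  0.0015  1.    ]
 [-0.0005  1.     -0.0015]
 [-1.     -0.0004  0.0067]]
```

View pics/w13.png

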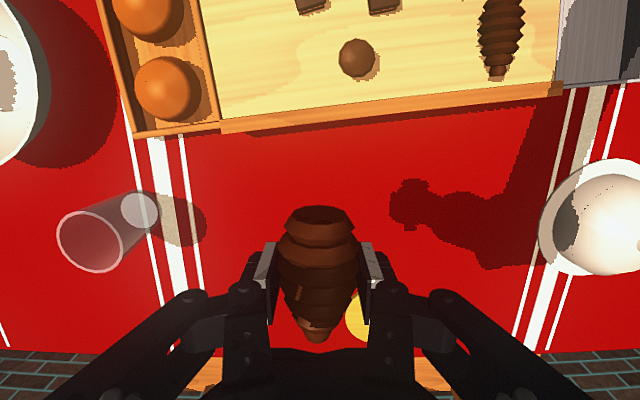

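>>> carry_out([
  {"dp":[0,-0.0321,-0.0111],"angular":[0,0,0]},
  {"dp":[0,-0.0321,-0.0111],"angular":[0,0,0]},
  {"dp":[0,-0.0321,-0.0111],"angular":[0,0,0]},
  {"dp":[0,-0.0321,-0.0111],"angular":[0,0,0]},
  {"dp":[0,-0.0321,-0.0111],"angular":[0,0,0]},
  {"dp":[0,-0.0321,-0.0111],"angular":[0,0,0]},
  {"dp":[0,-0.0321,-0.0111],"angular":[0,0,0]},
  {"dp":[0,-0.0321,-0.0111],"angular":[0,0,0]},
  {"dp":[0,-0.0321,-0.0111],"angular":[0,0,0]},
  {"dp":[0,-0.0321,-0.0111],"angular":[0,0,0]},
  {"dp":[0,-0.0321,-0.0111],"angular":[0,0,0]},
  {"dp":[0,0,0],"angular":[0,0,0]},
])

```text
clock: 19.23
tool_pos: [503.2, -430.4, 198.4]
eef_rot: [0.008, 1.578, -0.012]
force: [-0.2, -2.3, -0.9]
finger_gap: 38.6
```

>>> carry_out([
  {"dp":[0.03,0,0],"angular":[0,0,0]},
  {"dp":[0.03,0,0],"angular":[0,0,0]},
  {"dp":[0.03,0,0],"angular":[0,0,0]},
  {"dp":[0.03,0,0],"angular":[0,0,0]},
  {"dp":[0.03,0,0],"angular":[0,0,0]},
  {"dp":[0.02,0,0],"angular":[0,0,0]},
  {"dp":[0,0,0],"angular":[0,0,0]},
  {"dp":[0,0,0],"angular":[0,0,0]},
  {"dp":[0,0,0],"angular":[0,0,0]},
])

```text
clock: 19.98
tool_pos: [510.3, -421.8, 32.2]
eef_rot: [0.0, 1.57, -0.0]
force: [-0.5, -1.6, 0.2]
finger_gap: 38.5
```

```bash
python3 look.py w14 wrist
```

```text
19.9833 [ 0.7426  0.6291 -0.1655  1.7028  0.1329  0.8203  2.088 ] [ 510.3297 -421.7696   32.1813] gap 38.53786843015938 F [-0.5309 -1.587   0.2061]
[[ 0.0003  0.0002  1.    ]
 [-0.0001  1.     -0.0002]
 [-1.     -0.0001  0.0003]]
```

View pics/w14.png

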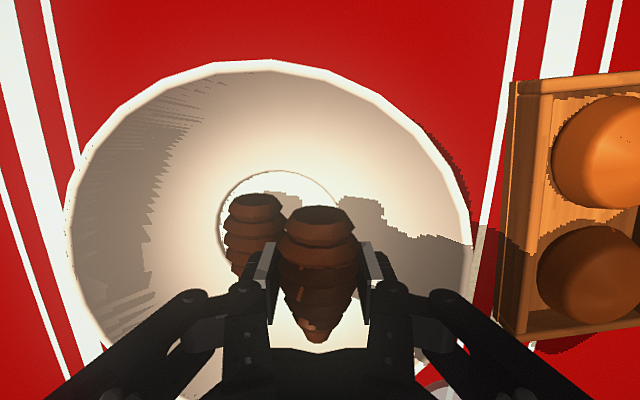

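>>> carry_out([
  {"dp":[0.004,0,0],"angular":[0,0,0]},
  {"dp":[0,0,0],"angular":[0,0,0]},
  {"dp":[0,0,0],"angular":[0,0,0]},
  {"dp":[0,0,0],"angular":[0,0,0]},
  {"dp":[-0.02,0,0],"angular":[0,0,0]},
  {"dp":[-0.03,0,0],"angular":[0,0,0]},
  {"dp":[-0.04,0,0],"angular":[0,0,0]},
  {"dp":[-0.04,0,0],"angular":[0,0,0]},
  {"dp":[-0.04,0,0],"angular":[0,0,0]},
  {"dp":[0,0,0],"angular":[0,0,0]},
], fingers=0.35)

```text
clock: 20.87
tool_pos: [514.4, -424.8, 208.3]
eef_rot: [-0.008, 1.557, -0.008]
force: [1.1, -0.4, 1.3]
finger_gap: 55.8
```

```bash
python3 look.py w15 wrist
```

```text
20.8667 [ 0.7579  0.4502 -0.1859  1.5557  0.0901  1.1265  2.1232] [ 514.4375 -424.7825  208.3166] gap 55.84553958721177 F [ 1.1117 -0.3718  1.2658]
[[ 0.014   0.0004  0.9999]
 [-0.0104  0.9999 -0.0003]
 [-0.9998 -0.0104  0.014 ]]
```

View pics/w15.png

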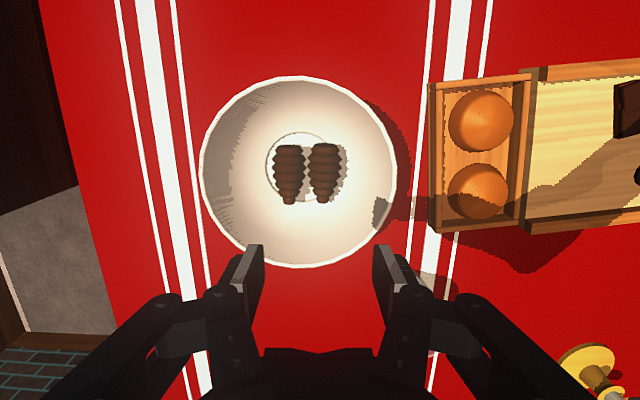

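>>> carry_out([
  {"dp":[0,0.036,-0.002],"angular":[0,0,0]},
  {"dp":[0,0.036,-0.002],"angular":[0,0,0]},
  {"dp":[0,0.036,-0.002],"angular":[0,0,0]},
  {"dp":[0,0.036,-0.002],"angular":[0,0,0]},
  {"dp":[0,0.036,-0.002],"angular":[0,0,0]},
  {"dp":[0,0.036,-0.002],"angular":[0,0,0]},
  {"dp":[0,0.036,-0.002],"angular":[0,0,0]},
  {"dp":[0,0.036,-0.002],"angular":[0,0,0]},
  {"dp":[0,0.036,-0.002],"angular":[0,0,0]},
  {"dp":[0,0.036,0],"angular":[0,0,0]},
  {"dp":[0,0.036,0],"angular":[0,0,0]},
  {"dp":[0,0.036,0],"angular":[0,0,0]},
], fingers=0.3)

```text
clock: 21.92
tool_pos: [490.9, 11.7, 197.3]
eef_rot: [0.0, 1.572, -0.0]
force: [0.6, -0.5, 0.4]
finger_gap: 59.8
```

>>> carry_out([
  {"dp":[0,0.036,0],"angular":[0,0,0]},
  {"dp":[0,0.036,0],"angular":[0,0,0]},
  {"dp":[0,0.026,0],"angular":[0,0,0]},
  {"dp":[0.03,0,0],"angular":[0,0,0]},
  {"dp":[0.03,0,0],"angular":[0,0,0]},
  {"dp":[0,0,0],"angular":[0,0,0]},
  {"dp":[0,0,0],"angular":[0,0,0]},
  {"dp":[0,0,0],"angular":[0,0,0]},
])

```text
clock: 22.58
tool_pos: [492.6, 108.1, 138.7]
eef_rot: [0.001, 1.57, -0.0]
force: [0.4, -0.6, 1.0]
finger_gap: 60.1
```

```bash
python3 look.py w16 wrist
```

```text
22.5833 [ 0.0805  0.3    -0.4546  1.9838  0.1674  0.8926  1.1082] [492.5608 108.1103 138.7026] gap 60.127938777287206 F [ 0.4252 -0.639   0.9502]
[[ 0.0009  0.0007  1.    ]
 [ 0.0004  1.     -0.0007]
 [-1.      0.0004  0.0009]]
```

View pics/w16.png

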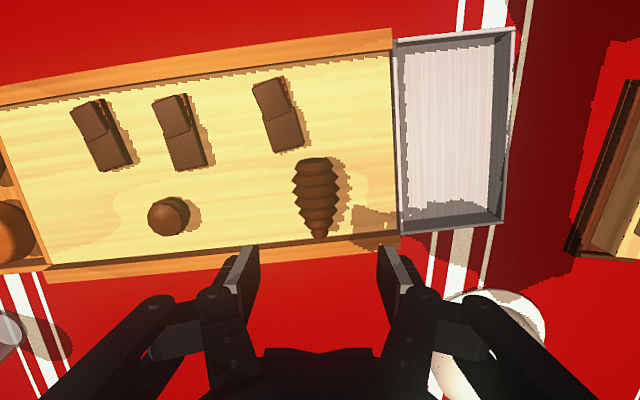

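```bash
python3 - <<'E'
from h import *
np.set_printoptions(precision=1,suppress=True)
m=load("w16")
q=px2w(m,[(314,160),(320,239),(292,186),(341,186),(303,152)],56);print(q)
E
```

```text
[[463.6 105.2  56. ]
 [536.8 110.4  56. ]
 [486.4  86.1  56. ]
 [486.4 128.5  56. ]
 [456.8  96.1  56. ]]
```

>>> carry_out([
  {"dp":[0.03,-0.001,0],"angular":[-0.07,0,0]},
  {"dp":[0.03,0,0],"angular":[0,0,0]},
  {"dp":[0.03,0,0],"angular":[0,0,0]},
  {"dp":[0.02,0,0],"angular":[0,0,0]},
  {"dp":[0.01,0,0],"angular":[0,0,0]},
  {"dp":[0,0,0],"angular":[0,0,0]},
  {"dp":[0,0,0],"angular":[0,0,0]},
  {"dp":[0,0,0],"angular":[0,0,0]},
  {"dp":[0,0,0],"angular":[0,0,0]},
])

```text
clock: 23.38
tool_pos: [493.5, 107.6, 19.6]
eef_rot: [-0.054, 1.567, 0.055]
force: [-0.2, -0.6, 0.4]
finger_gap: 60.1
```

>>> carry_out([
  {"dp":[0,0,0],"angular":[0,0,0]},
  {"dp":[0,0,0],"angular":[0,0,0]},
  {"dp":[0,0,0],"angular":[0,0,0]},
  {"dp":[0,0,0],"angular":[0,0,0]},
], fingers=1)

```text
clock: 23.72
tool_pos: [492.9, 107.4, 19.2]
eef_rot: [-0.055, 1.568, 0.055]
force: [-0.6, -0.8, 7.1]
finger_gap: 38.9
```

>>> carry_out([
  {"dp":[-0.01,0,0],"angular":[0,0,0]},
  {"dp":[-0.02,0,0],"angular":[0,0,0]},
  {"dp":[-0.03,0,0],"angular":[0,0,0]},
  {"dp":[-0.03,0,0],"angular":[0,0,0]},
  {"dp":[-0.03,0,0],"angular":[0.07,0,0]},
  {"dp":[-0.03,0,0],"angular":[0,0,0]},
  {"dp":[-0.03,0,0],"angular":[0,0,0]},
  {"dp":[0,-0.03,0],"angular":[0,0,0]},
  {"dp":[0,-0.034,0],"angular":[0,0,0]},
  {"dp":[0,-0.034,0],"angular":[0,0,0]},
  {"dp":[0,-0.034,0],"angular":[0,0,0]},
  {"dp":[0,-0.034,0],"angular":[0,0,0]},
])

```text
clock: 24.72
tool_pos: [491.5, -60.1, 198.9]
eef_rot: [-0.001, 1.57, 0.0]
force: [-0.1, 1.4, -0.1]
finger_gap: 38.4
```

>>> carry_out([
  {"dp":[0,-0.034,0],"angular":[0,0,0]},
  {"dp":[0,-0.034,0.002],"angular":[0,0,0]},
  {"dp":[0,-0.034,0.002],"angular":[0,0,0]},
  {"dp":[0,-0.034,0.002],"angular":[0,0,0]},
  {"dp":[0,-0.034,0.002],"angular":[0,0,0]},
  {"dp":[0,-0.034,0.002],"angular":[0,0,0]},
  {"dp":[0,-0.034,0.002],"angular":[0,0,0]},
  {"dp":[0,-0.034,0.002],"angular":[0,0,0]},
  {"dp":[0,-0.034,0.002],"angular":[0,0,0]},
  {"dp":[0,-0.034,0.002],"angular":[0,0,0]},
  {"dp":[0,-0.034,0],"angular":[0,0,0]},
  {"dp":[0,-0.004,0],"angular":[0,0,0]},
])

```text
clock: 25.72
tool_pos: [507.1, -444.6, 198.0]
eef_rot: [0.003, 1.571, -0.01]
force: [-1.4, -0.8, -0.1]
finger_gap: 38.7
```

>>> carry_out([
  {"dp":[0.03,0,0],"angular":[0,0,0]},
  {"dp":[0.03,0,0],"angular":[0,0,0]},
  {"dp":[0.03,0,0],"angular":[0,0,0]},
  {"dp":[0.03,0,0],"angular":[0,0,0]},
  {"dp":[0.03,0,0],"angular":[0,0,0]},
  {"dp":[0,0,0],"angular":[0,0,0]},
  {"dp":[0,0,0],"angular":[0,0,0]},
  {"dp":[0,0,0],"angular":[0,0,0]},
])

```text
clock: 26.38
tool_pos: [511.2, -437.4, 50.0]
eef_rot: [-0.001, 1.568, -0.001]
force: [-0.1, 0.1, 0.5]
finger_gap: 38.7
```

```bash
python3 look.py w17 wrist
```

```text
26.3833 [ 0.7618  0.6207 -0.1687  1.6675  0.1287  0.8612  2.1112] [ 511.2031 -437.4351   50.0496] gap 38.737025563949096 F [-0.1178  0.1066  0.4794]
[[ 0.0026 -0.      1.    ]
 [-0.0015  1.      0.    ]
 [-1.     -0.0015  0.0026]]
```

View pics/w17.png

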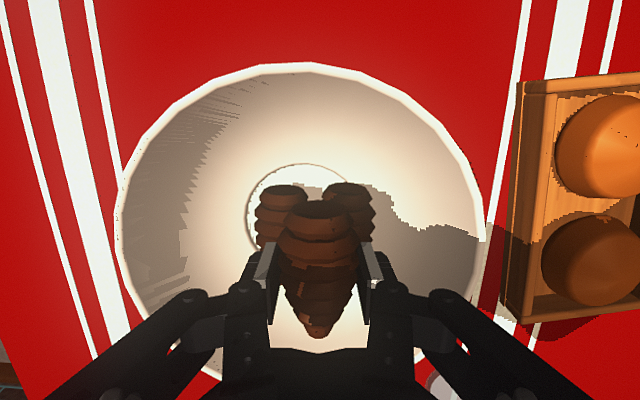

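>>> carry_out([
  {"dp":[0.006,0,0],"angular":[0,0,0]},
  {"dp":[0.006,0,0],"angular":[0,0,0]},
  {"dp":[0,0,0],"angular":[0,0,0]},
  {"dp":[0,0,0],"angular":[0,0,0]},
])

```text
clock: 26.77
tool_pos: [509.8, -436.6, 35.8]
eef_rot: [0.0, 1.571, 0.0]
force: [0.1, -0.7, -0.2]
finger_gap: 38.6
```

>>> carry_out([
  {"dp":[0,0,0],"angular":[0,0,0]},
  {"dp":[0,0,0],"angular":[0,0,0]},
  {"dp":[0,0,0],"angular":[0,0,0]},
  {"dp":[0,0,0],"angular":[0,0,0]},
  {"dp":[-0.02,0,0],"angular":[0,0,0]},
  {"dp":[-0.03,0,0],"angular":[0,0,0]},
  {"dp":[-0.04,0,0],"angular":[0,0,0]},
  {"dp":[-0.04,0,0],"angular":[0,0,0]},
  {"dp":[-0.04,0,0],"angular":[0,0,0]},
  {"dp":[0,0,0],"angular":[0,0,0]},
], fingers=0.35)

```text
clock: 27.6
tool_pos: [514.3, -439.7, 216.2]
eef_rot: [-0.008, 1.557, -0.008]
force: [1.0, -0.8, 1.2]
finger_gap: 55.6
```

```bash
python3 look.py w18 wrist; python3 look.py s18 side
```

```text
27.6 [ 0.7734  0.4602 -0.1851  1.5215  0.0904  1.151   2.1423] [ 514.3391 -439.7316  216.1788] gap 55.60151823610957 F [ 1.0028 -0.7822  1.2076]
[[ 0.0137  0.0003  0.9999]
 [-0.0103  0.9999 -0.0001]
 [-0.9999 -0.0103  0.0137]]
27.65 [ 0.7733  0.4632 -0.1848  1.5264  0.0907  1.149   2.1421] [ 512.7285 -438.655   212.0618] gap 55.55460113324123 F [-0.718  -0.5514 -0.4922]
[[ 0.009   0.0001  1.    ]
 [-0.0069  1.     -0.0001]
 [-0.9999 -0.0069  0.009 ]]
```

View pics/w18.png

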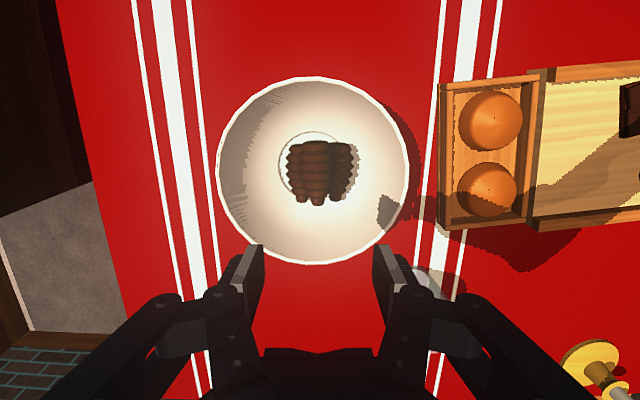

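View pics/s18.png

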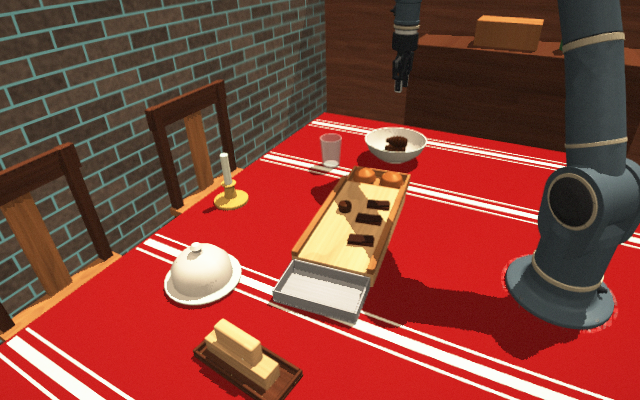

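>>> carry_out([
  {"dp":[0,0.036,0],"angular":[0,0,0]},
  {"dp":[0,0.036,0],"angular":[0,0,0]},
  {"dp":[0,0.036,0],"angular":[0,0,0]},
  {"dp":[0,0.036,0],"angular":[0,0,0]},
  {"dp":[0,0.036,0],"angular":[0,0,0]},
  {"dp":[0,0.036,0],"angular":[0,0,0]},
  {"dp":[0,0.036,0],"angular":[0,0,0]},
  {"dp":[0,0.036,0],"angular":[0,0,0]},
  {"dp":[0,0.036,0],"angular":[0,0,0]},
  {"dp":[0,0.036,0],"angular":[0,0,0]},
  {"dp":[0,0.036,0],"angular":[0,0,0]},
  {"dp":[0,0.036,0],"angular":[0,0,0]},
])

```text
clock: 28.7
tool_pos: [508.4, -3.3, 204.2]
eef_rot: [0.0, 1.574, -0.0]
force: [0.1, -1.0, -0.0]
finger_gap: 55.5
```

>>> carry_out([
  {"dp":[0,0.036,0],"angular":[0,0,0]},
  {"dp":[0,0.036,0],"angular":[0,0,0]},
  {"dp":[0,0.036,0],"angular":[0,0,0]},
  {"dp":[0,0.036,0],"angular":[0,0,0]},
  {"dp":[0,0.036,0],"angular":[0,0,0]},
  {"dp":[0,0.036,0],"angular":[0,0,0]},
  {"dp":[0,0.036,0],"angular":[0,0,0]},
  {"dp":[0,0.036,0],"angular":[0,0,0]},
  {"dp":[0,0.036,0],"angular":[0,0,0]},
  {"dp":[0,0.036,0],"angular":[0,0,0]},
  {"dp":[0,0,0],"angular":[0,0,0]},
  {"dp":[0,0,0],"angular":[0,0,0]},
])

```text
clock: 29.7
tool_pos: [507.8, 357.2, 203.7]
eef_rot: [-0.005, 1.575, 0.003]
force: [0.3, -1.2, -0.2]
finger_gap: 55.6
```

```bash
python3 look.py w19 wrist
```

```text
29.7 [-0.3009  0.4319 -0.5182  1.6437  0.229   1.1307  0.6974] [507.8371 357.1973 203.7466] gap 55.635393247740424 F [ 0.3266 -1.2235 -0.2023]
[[-0.0037 -0.005   1.    ]
 [-0.0008  1.      0.005 ]
 [-1.     -0.0008 -0.0037]]
```

View pics/w19.png

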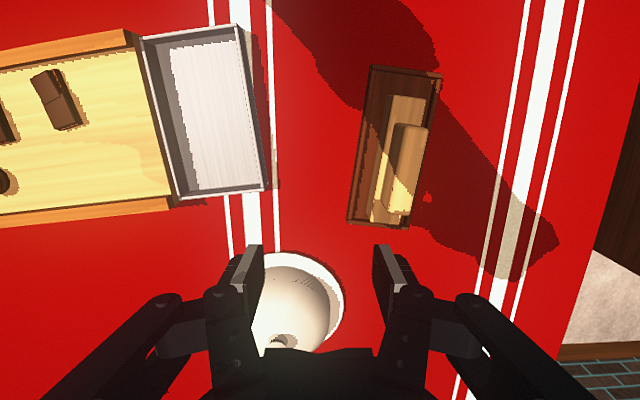

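>>> carry_out([
  {"dp":[0,0.03,0],"angular":[0,0,0]},
  {"dp":[0,0.03,0],"angular":[0,0,0]},
  {"dp":[0,0.025,0],"angular":[0,0,0]},
  {"dp":[0,0,0],"angular":[0,0,0]},
  {"dp":[0,0,0],"angular":[0,0,0]},
  {"dp":[0,0,0],"angular":[0,0,0]},
  {"dp":[0,0,0],"angular":[0,0,0]},
])

```text
clock: 30.33
tool_pos: [511.1, 437.5, 205.5]
eef_rot: [0.001, 1.571, -0.004]
force: [1.1, 1.0, 0.3]
finger_gap: 55.6
```

```bash
python3 look.py w20 wrist 180 40 460 280 2.8
```

```text
30.3333 [-0.4263  0.5146 -0.5107  1.5139  0.2645  1.1835  0.5853] [511.1043 437.4789 205.4884] gap 55.61310351421564 F [1.0585 1.022  0.2872]
[[ 0.0002  0.0031  1.    ]
 [-0.0021  1.     -0.0031]
 [-1.     -0.0021  0.0002]]
```

View pics/w20c.png

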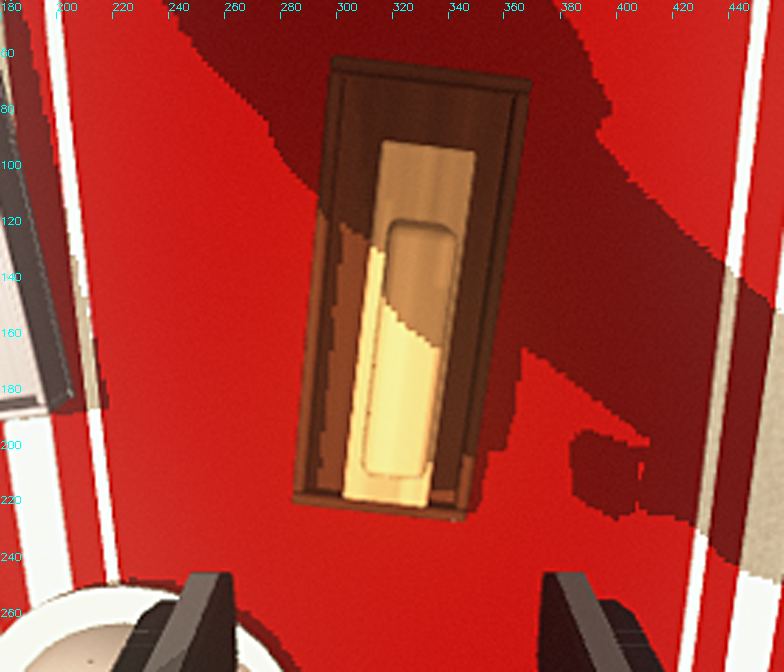

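```bash
python3 - <<'E'
from h import *
np.set_printoptions(precision=2,suppress=True)
m=load("w20");s=lambda x,y:(180+x/2.8,40+y/2.8)
q=px2w(m,[s(388,222),s(458,230),s(362,472),s(430,480)],86);print("bar",q,q.mean(0))
a=(q[2]+q[3])/2;b=(q[0]+q[1])/2;d=a-b;print(np.arctan2(d[1],d[0]),np.linalg.norm(d))
q=px2w(m,[s(384,141),s(475,152),s(343,499),s(428,507)],41);print("blade",q,q.mean(0));d=(q[2]+q[3]-q[0]-q[1])/2;print(np.arctan2(d[1],d[0]),np.linalg.norm(d))
q=px2w(m,[s(330,57),s(530,80),s(292,502),s(465,520)],18);print("rest",q,q.mean(0));d=(q[2]+q[3]-q[0]-q[1])/2;print(np.arctan2(d[1],d[0]),np.linalg.norm(d))
w=load("w19");print("butter edge",px2w(w,[(343,300),(300,255)],10)); sc=camera_model("side");print(px2w(sc,[(166,283),(241,278),(203,302),(215,248)],5))
E
```

```text
bar [[450.91 438.38  86.  ]
 [453.55 461.66  86.  ]
 [539.07 428.78  86.  ]
 [542.21 453.46  86.  ]] [496.43 445.57  86.  ]
-0.10036238743240547 88.85313379140565
blade [[424.11 436.95  41.  ]
 [428.09 471.04  41.  ]
 [567.6  419.11  41.  ]
 [571.32 455.1   41.  ]] [497.78 445.55  41.  ]
-0.11723095850576064 144.3489659957124
rest [[392.17 415.94  18.  ]
 [400.66 494.17  18.  ]
 [578.24 394.67  18.  ]
 [587.22 473.19  18.  ]] [489.57 444.49  18.  ]
-0.11288047690166156 187.5108781760015
butter edge [[699.47 394.06  10.  ]
 [628.26 334.1   10.  ]]
[[773.04 361.27   5.  ]
 [631.84 272.63   5.  ]
 [659.9  366.3    5.  ]
 [754.35 216.91   5.  ]]
```

>>> carry_out([
  {"dp":[0,0.008,-0.014],"angular":[0,0,0]},
  {"dp":[0.03,0,0],"angular":[0.113,0,0]},
  {"dp":[0.03,0,0],"angular":[0,0,0]},
  {"dp":[0.03,0,0],"angular":[0,0,0]},
  {"dp":[0.03,0,0],"angular":[0,0,0]},
  {"dp":[0.02,0,0],"angular":[0,0,0]},
  {"dp":[0,0,0],"angular":[0,0,0]},
  {"dp":[0,0,0],"angular":[0,0,0]},
  {"dp":[0,0,0],"angular":[0,0,0]},
  {"dp":[0,0,0],"angular":[0,0,0]},
])

```text
clock: 31.22
tool_pos: [496.7, 449.6, 68.3]
eef_rot: [0.091, 1.566, -0.086]
force: [0.9, -0.2, 0.1]
finger_gap: 55.3
```

```bash
python3 look.py w21 wrist 200 100 440 400 2
```

```text
31.2167 [-0.4907  0.633  -0.4505  1.6521  0.3278  0.9281  0.3953] [496.7214 449.5532  68.3451] gap 55.307576279264794 F [ 0.8892 -0.1853  0.1417]
[[ 0.0027  0.1128  0.9936]
 [ 0.0029  0.9936 -0.1128]
 [-1.      0.0032  0.0024]]
```

View pics/w21c.png

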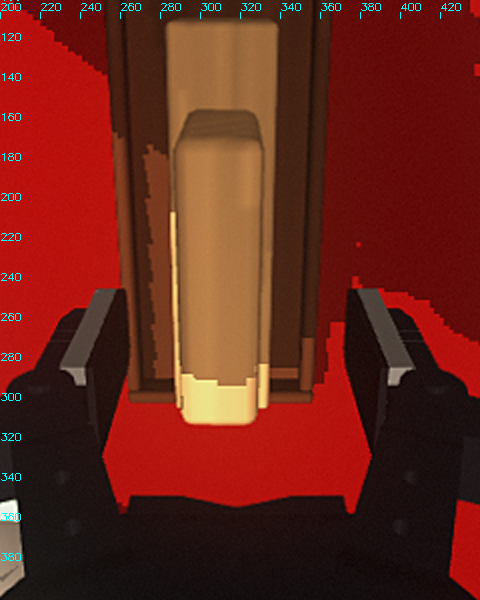

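>>> carry_out([
  {"dp":[0.015,-0.0045,0],"angular":[0,0,0]},
  {"dp":[0.015,0,0],"angular":[0,0,0]},
  {"dp":[0.006,0,0],"angular":[0,0,0]},
  {"dp":[0,0,0],"angular":[0,0,0]},
  {"dp":[0,0,0],"angular":[0,0,0]},
  {"dp":[0,0,0],"angular":[0,0,0]},
])

```text
clock: 31.77
tool_pos: [496.0, 444.7, 31.2]
eef_rot: [0.09, 1.568, -0.087]
force: [-0.6, 0.6, -0.3]
finger_gap: 55.6
```

```bash
python3 look.py s22 side 180 250 320 400 4
```

```text
31.7667 [-0.4966  0.6714 -0.4339  1.6822  0.3512  0.8637  0.3802] [496.015  444.6525  31.222 ] gap 55.633057209135515 F [-0.5751  0.6166 -0.2504]
[[ 0.0015  0.1127  0.9936]
 [ 0.0017  0.9936 -0.1127]
 [-1.      0.0018  0.0013]]
```

View pics/s22c.png

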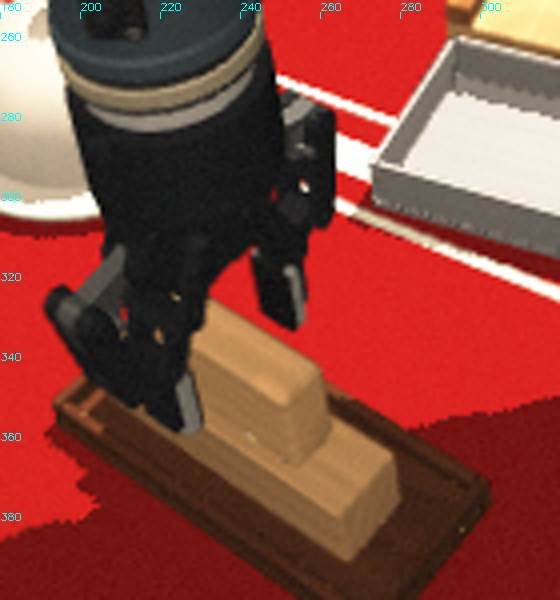

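```bash
python3 - <<'E'
from h import *
m=load("s22")
for z in (31,45,50,55,60,65,70): print(z,w2px(m,[[499.2,472.5,z],[492.8,417,z]]).round(1).tolist())
E
```

```text
31 [[229.9, 365.7], [252.2, 342.8]]
45 [[228.6, 360.6], [251.2, 337.7]]
50 [[228.1, 358.8], [250.9, 335.9]]
55 [[227.6, 356.9], [250.5, 334.0]]
60 [[227.2, 355.1], [250.1, 332.2]]
65 [[226.7, 353.2], [249.8, 330.3]]
70 [[226.2, 351.3], [249.4, 328.4]]
```

>>> carry_out([
  {"dp":[0,0,0],"angular":[0,0,0]},
  {"dp":[0,0,0],"angular":[0,0,0]},
  {"dp":[0,0,0],"angular":[0,0,0]},
  {"dp":[0,0,0],"angular":[0,0,0]},
  {"dp":[0,0,0],"angular":[0,0,0]},
], fingers=1)

```text
clock: 32.23
tool_pos: [495.8, 444.4, 30.6]
eef_rot: [0.09, 1.568, -0.088]
force: [0.0, 0.7, 3.1]
finger_gap: 23.2
```

```bash
python3 look.py w23 wrist 200 100 440 400 2; python3 look.py s23 side 180 250 320 400 4
```

```text
32.2333 [-0.4967  0.672  -0.4337  1.6828  0.3512  0.8632  0.3801] [495.78   444.4167  30.6118] gap 23.159488680418498 F [0.0115 0.7227 3.1454]
[[ 0.0009  0.1127  0.9936]
 [ 0.0013  0.9936 -0.1127]
 [-1.      0.0014  0.0008]]
32.2833 [-0.4967  0.672  -0.4336  1.6828  0.3512  0.8633  0.3801] [495.8004 444.4008  30.599 ] gap 22.976039318685167 F [-0.7138  1.064   2.7513]
[[ 0.0009  0.1127  0.9936]
 [ 0.0012  0.9936 -0.1127]
 [-1.      0.0013  0.0008]]
```

View pics/w23c.png

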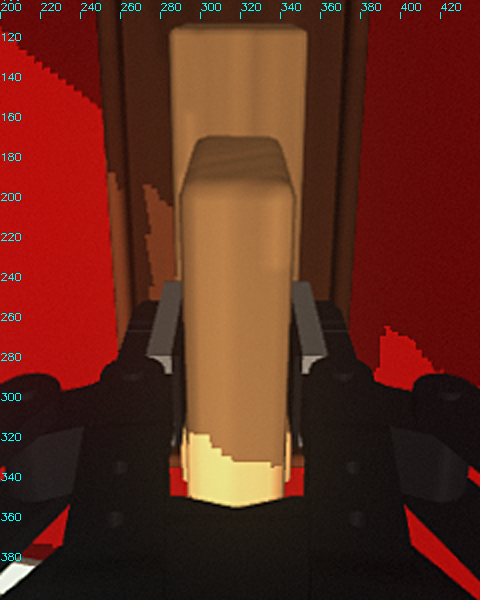

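View pics/s23c.png

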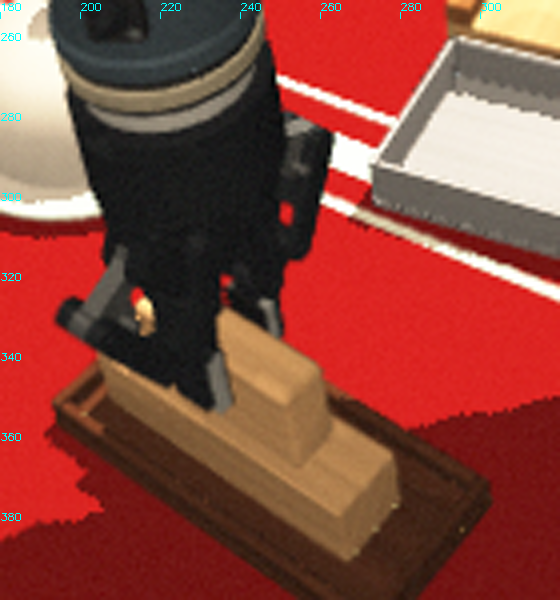

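>>> carry_out([
  {"dp":[-0.01,0,0],"angular":[0,0,0]},
  {"dp":[-0.02,0,0],"angular":[0,0,0]},
  {"dp":[-0.03,0,0],"angular":[0,0,0]},
  {"dp":[-0.03,0,0],"angular":[0,0,0]},
  {"dp":[-0.03,0,0],"angular":[0,0,0]},
  {"dp":[-0.03,0,0],"angular":[0,0,0]},
  {"dp":[-0.02,0,0],"angular":[0,0,0]},
  {"dp":[0,0,0],"angular":[-0.06,0,0]},
  {"dp":[0,0,0],"angular":[-0.053,0,0]},
  {"dp":[0,0,0],"angular":[0,0,0]},
])

```text
clock: 33.17
tool_pos: [495.1, 442.9, 199.9]
eef_rot: [-0.002, 1.571, -0.0]
force: [0.2, 0.5, -2.4]
finger_gap: 22.9
```

>>> carry_out([
  {"dp":[0,-0.02,0],"angular":[0,0,0]},
  {"dp":[0,-0.03,0],"angular":[0,0,0]},
  {"dp":[0,-0.03,0],"angular":[0,0,0]},
  {"dp":[0,-0.03,0],"angular":[0,0,0]},
  {"dp":[0,-0.03,0],"angular":[0,0,0]},
  {"dp":[0,-0.03,0],"angular":[0,0,0]},
  {"dp":[0,-0.03,0],"angular":[0,0,0]},
  {"dp":[0,-0.03,0],"angular":[0,0,0]},
  {"dp":[0,-0.03,0],"angular":[0,0,0]},
  {"dp":[0,-0.03,0],"angular":[0,0,0]},
  {"dp":[0,-0.03,0],"angular":[0,0,0]},
  {"dp":[0,-0.03,0],"angular":[0,0,0]},
])

```text
clock: 34.17
tool_pos: [494.4, 91.9, 199.4]
eef_rot: [0.001, 1.573, -0.001]
force: [0.7, -1.0, -2.4]
finger_gap: 23.2
```

>>> carry_out([
  {"dp":[0,-0.03,0],"angular":[0,0,0]},
  {"dp":[0,-0.03,0],"angular":[0,0,0]},
  {"dp":[0,-0.03,0],"angular":[0,0,0]},
  {"dp":[0,-0.03,0],"angular":[0,0,0]},
  {"dp":[0,-0.03,0],"angular":[0,0,0]},
  {"dp":[0,-0.03,0],"angular":[0,0,0]},
  {"dp":[0,-0.03,0],"angular":[0,0,0]},
  {"dp":[0,-0.03,0],"angular":[0,0,0]},
  {"dp":[0,0,0],"angular":[-0.06,0,0]},
  {"dp":[0,0,0],"angular":[-0.055,0,0]},
  {"dp":[0,0,0],"angular":[0,0,0]},
  {"dp":[0,0,0],"angular":[0,0,0]},
])

```text
clock: 35.17
tool_pos: [494.8, -146.0, 199.4]
eef_rot: [-0.088, 1.57, 0.089]
force: [-0.2, 0.4, -1.9]
finger_gap: 23.4
```

```bash
python3 look.py w24 wrist; python3 look.py s24 side 250 80 450 300 2.7
```

```text
35.1667 [ 0.4861  0.2347 -0.3301  1.8956  0.0878  1.0267  1.8025] [ 494.8    -146.0398  199.4376] gap 23.352642425991924 F [-0.1504  0.3727 -1.9227]
[[-0.0014 -0.1127  0.9936]
 [ 0.0006  0.9936  0.1127]
 [-1.      0.0007 -0.0013]]
35.2167 [ 0.4857  0.2345 -0.3301  1.8955  0.0879  1.0266  1.8027] [ 494.988  -145.864   199.5589] gap 23.172862486710336 F [-0.2765  0.4059 -2.5429]
[[-0.001  -0.1134  0.9935]
 [ 0.0004  0.9935  0.1134]
 [-1.      0.0005 -0.001 ]]
```

View pics/w24.png

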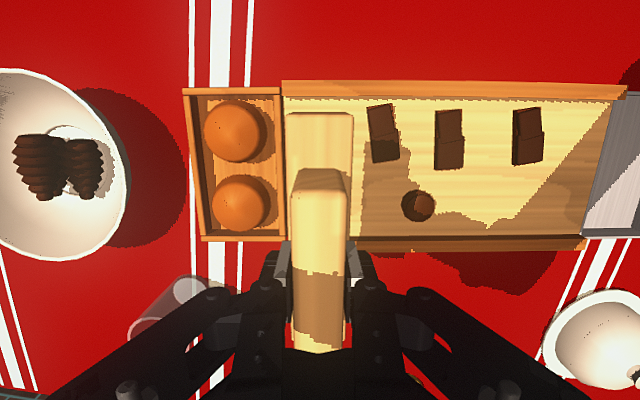

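View pics/s24c.png

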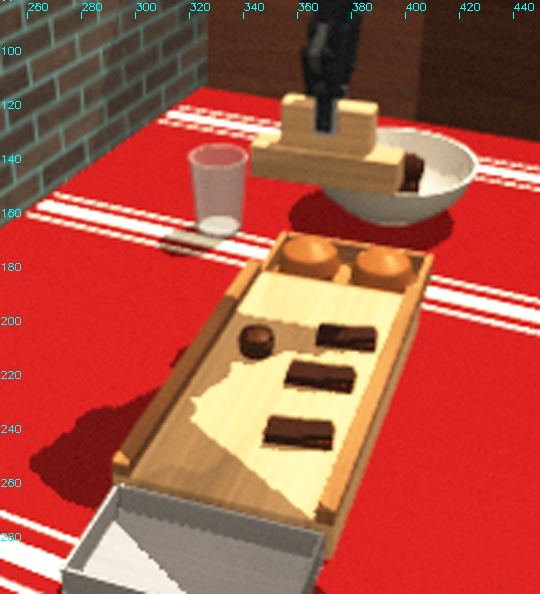

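```bash
python3 - <<'E'
from h import *
m=load("w24")
print(px2w(m,[(319,113)],199.5-24.6+35), px2w(m,[(319,169),(318,176)],199.5-24.6+80))
P=px2w(m,[(282,81),(626,87),(584,249),(281,92)],50);print(P)
c,s=np.cos(.115),np.sin(.115)
print(((P[:,:2]-[476.4,-1.9])@np.array([[c,-s],[s,c]])).round(1))
E
```

```text
[[ 423.87885229 -153.21237052  209.9       ]] [[ 443.04412513 -151.20451051  254.9       ]
 [ 445.86716282 -151.27405399  254.9       ]]
[[ 403.68841339 -191.77076137   50.        ]
 [ 363.09170246  164.16743352   50.        ]
 [ 549.25762151  187.46326858   50.        ]
 [ 414.2006895  -191.91734719   50.        ]]
[[ -94.  -180.3]
 [ -93.5  178. ]
 [  94.1  179.8]
 [ -83.6 -181.6]]
```

>>> carry_out([
  {"dp":[0,0,-0.003],"angular":[0,0,0]},
  {"dp":[0.03,0,0],"angular":[0,0,0]},
  {"dp":[0.03,0,0],"angular":[0,0,0]},
  {"dp":[0.03,0,0],"angular":[0,0,0]},
  {"dp":[0.02,0,0],"angular":[0,0,0]},
  {"dp":[0.01,0,0],"angular":[0,0,0]},
  {"dp":[0.005,0,0],"angular":[0,0,0]},
  {"dp":[0,0,0],"angular":[0,0,0]},
  {"dp":[0,0,0],"angular":[0,0,0]},
  {"dp":[0,0,0],"angular":[0,0,0]},
  {"dp":[0,0,0],"angular":[0,0,0]},
])

```text
clock: 36.18
tool_pos: [493.6, -146.8, 76.3]
eef_rot: [-0.091, 1.566, 0.089]
force: [0.3, 1.3, -2.0]
finger_gap: 23.0
```

```bash
python3 look.py w25 wrist; python3 look.py s25 side 280 130 440 300 3.5
```

```text
36.1833 [ 0.4545  0.3848 -0.3049  2.0233  0.1659  0.7537  1.7353] [ 493.5919 -146.8383   76.2574] gap 23.010471753781378 F [ 0.3405  1.332  -2.0082]
[[ 0.0027 -0.1147  0.9934]
 [-0.0008  0.9934  0.1147]
 [-1.     -0.0011  0.0026]]
36.2333 [ 0.4545  0.385  -0.3048  2.0236  0.1659  0.7537  1.7353] [ 493.3553 -146.8379   76.0546] gap 23.0808576155162 F [-0.733  -0.3742 -2.2731]
[[ 0.0023 -0.1146  0.9934]
 [-0.0007  0.9934  0.1146]
 [-1.     -0.0009  0.0022]]
```

View pics/w25.png

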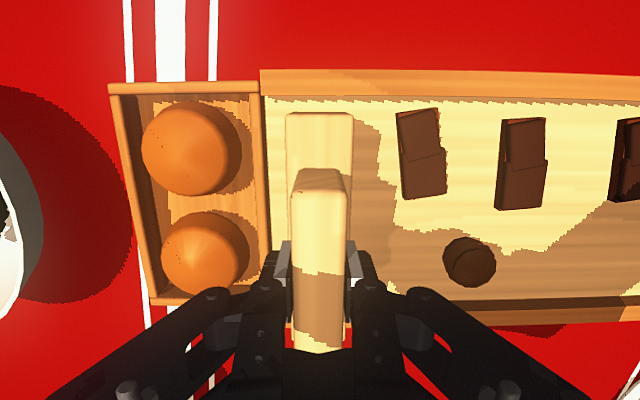

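View pics/s25c.png

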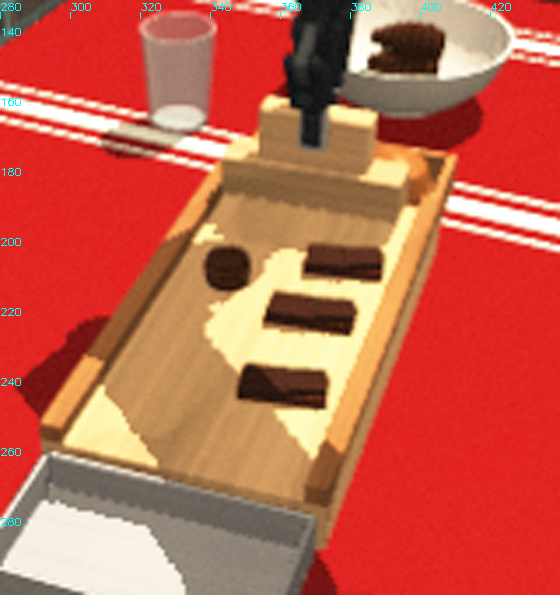

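>>> carry_out([
  {"dp":[0.006,0,-0.0015],"angular":[0,0,0]},
  {"dp":[0.005,0,0],"angular":[0,0,0]},
  {"dp":[0,0,0],"angular":[0,0,0]},
  {"dp":[0,0,0],"angular":[0,0,0]},
  {"dp":[0,0,0],"angular":[0,0,0]},
  {"dp":[0,0,0],"angular":[0,0,0]},
])

```text
clock: 36.78
tool_pos: [491.2, -146.7, 63.9]
eef_rot: [-0.09, 1.569, 0.09]
force: [0.5, 0.4, -2.4]
finger_gap: 23.3
```

>>> carry_out([
  {"dp":[0.0015,0,0],"angular":[0,0,0]},
  {"dp":[0,0,0],"angular":[0,0,0]},
  {"dp":[0,0,0],"angular":[0,0,0]},
])

```text
clock: 37.03
tool_pos: [491.0, -146.8, 62.4]
eef_rot: [-0.09, 1.569, 0.09]
force: [-0.4, 0.7, -3.1]
finger_gap: 23.0
```

```bash
python3 look.py w26 wrist; python3 look.py s26 side 280 130 440 300 3.5
```

```text
37.0333 [ 0.4504  0.4034 -0.2995  2.037   0.1754  0.7251  1.7276] [ 490.9906 -146.7723   62.3791] gap 22.957567753847645 F [-0.4195  0.6549 -3.0582]
[[-0.     -0.1147  0.9934]
 [ 0.0001  0.9934  0.1147]
 [-1.      0.0001  0.    ]]
37.0833 [ 0.4504  0.4033 -0.2996  2.0369  0.1755  0.7251  1.7276] [ 491.0509 -146.7639   62.4178] gap 22.825391812052562 F [-0.5788  0.7475 -2.5481]
[[ 0.0001 -0.1148  0.9934]
 [ 0.      0.9934  0.1148]
 [-1.      0.      0.0001]]
```

View pics/s26c.png

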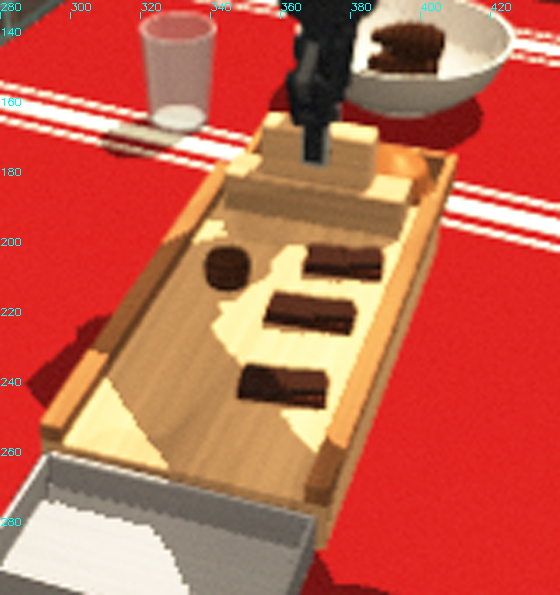

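View pics/w26.png

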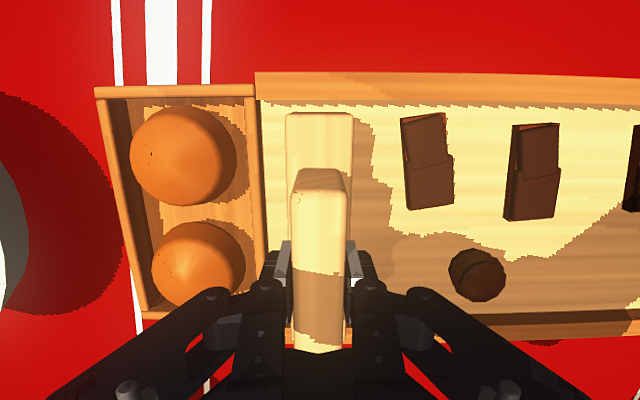

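>>> carry_out([
  {"dp":[0,0.008,0],"angular":[0,0,0]},
  {"dp":[0,0.01,0],"angular":[0,0,0]},
  {"dp":[0,0.01,0],"angular":[0,0,0]},
  {"dp":[0,0.01,0],"angular":[0,0,0]},
  {"dp":[0,0.01,0],"angular":[0,0,0]},
  {"dp":[0,0.01,0],"angular":[0,0,0]},
  {"dp":[0,0.01,0],"angular":[0,0,0]},
  {"dp":[0,0.01,0],"angular":[0,0,0]},
  {"dp":[0,0.01,0],"angular":[0,0,0]},
  {"dp":[0,0.01,0],"angular":[0,0,0]},
  {"dp":[0,0.01,0],"angular":[0,0,0]},
  {"dp":[0,0.008,0],"angular":[0,0,0]},
])

```text
clock: 38.13
tool_pos: [477.6, -30.3, 62.5]
eef_rot: [-0.091, 1.569, 0.091]
force: [0.5, -0.8, -1.1]
finger_gap: 23.0
```

```bash
python3 look.py w27 wrist; python3 look.py s27 side 280 130 440 300 3.5
```

```text
38.1333 [ 0.2531  0.3612 -0.3344  2.1101  0.1815  0.6967  1.4854] [477.5954 -30.2895  62.4662] gap 22.98280428020387 F [ 0.4614 -0.8331 -1.0959]
[[ 0.0001 -0.1154  0.9933]
 [ 0.0002  0.9933  0.1154]
 [-1.      0.0001  0.0002]]
38.1833 [ 0.2518  0.3611 -0.3363  2.1105  0.1807  0.6966  1.4851] [477.4065 -28.5396  62.4778] gap 22.87137126561277 F [ 0.0458  1.717  -2.4064]
[[ 0.     -0.1175  0.9931]
 [ 0.0013  0.9931  0.1175]
 [-1.      0.0013  0.0002]]
```

View pics/w27.png

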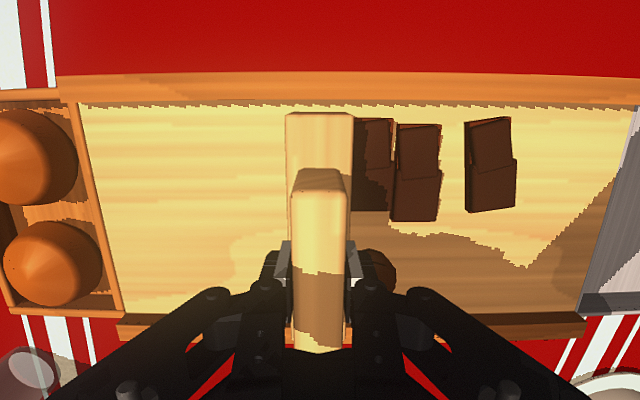

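View pics/s27c.png

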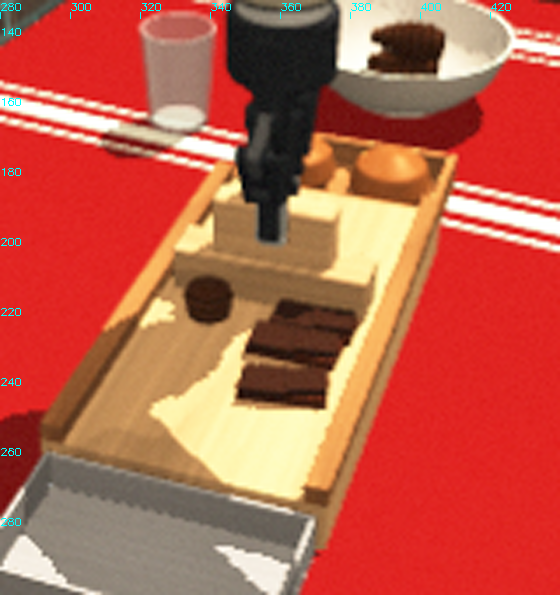

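>>> carry_out([
  {"dp":[0,0.01,0],"angular":[0,0,0]},
  {"dp":[0,0.01,0],"angular":[0,0,0]},
  {"dp":[0,0.01,0],"angular":[0,0,0]},
  {"dp":[0,0.01,0],"angular":[0,0,0]},
  {"dp":[0,0.01,0],"angular":[0,0,0]},
  {"dp":[0,0.01,0],"angular":[0,0,0]},
  {"dp":[0,0.01,0],"angular":[0,0,0]},
  {"dp":[0,0.008,0],"angular":[0,0,0]},
  {"dp":[0,0.008,0],"angular":[0,0,0]},
  {"dp":[0,0.008,0],"angular":[0,0,0]},
  {"dp":[0,0.008,0],"angular":[0,0,0]},
  {"dp":[0,0.008,0],"angular":[0,0,0]},
])

```text
clock: 39.23
tool_pos: [465.0, 78.3, 62.4]
eef_rot: [-0.09, 1.569, 0.09]
force: [0.1, 0.1, -3.0]
finger_gap: 23.2
```

```bash
python3 look.py w28 wrist; python3 look.py s28 side 270 130 430 300 3.5
```

```text
39.2333 [ 0.0481  0.3554 -0.3649  2.1239  0.1957  0.6933  1.2384] [465.0242  78.3463  62.4349] gap 23.194748750984704 F [ 0.0939  0.1239 -2.9812]
[[ 0.0001 -0.1145  0.9934]
 [-0.0001  0.9934  0.1145]
 [-1.     -0.0001  0.0001]]
39.2833 [ 0.0466  0.3555 -0.367   2.1236  0.1948  0.6928  1.2379] [464.9094  80.4257  62.5448] gap 22.94605768372853 F [-0.1149  1.4851 -1.9202]
[[ 0.0005 -0.1168  0.9932]
 [ 0.0015  0.9932  0.1168]
 [-1.      0.0014  0.0006]]
```

View pics/w28.png

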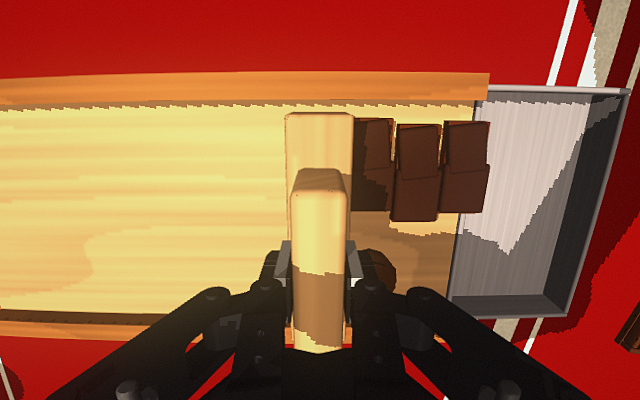

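View pics/s28c.png

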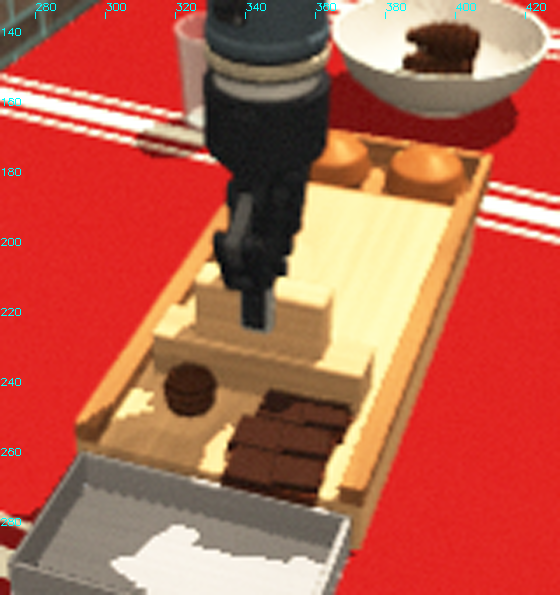

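>>> carry_out([
  {"dp":[0,0.006,0],"angular":[0,0,0]},
  {"dp":[0,0.006,0],"angular":[0,0,0]},
  {"dp":[0,0.006,0],"angular":[0,0,0]},
  {"dp":[0,0.006,0],"angular":[0,0,0]},
  {"dp":[0,0.006,0],"angular":[0,0,0]},
  {"dp":[0,0.006,0],"angular":[0,0,0]},
  {"dp":[0,0.006,0],"angular":[0,0,0]},
  {"dp":[0,0.006,0],"angular":[0,0,0]},
  {"dp":[0,0.006,0],"angular":[0,0,0]},
  {"dp":[0,0.006,0],"angular":[0,0,0]},
  {"dp":[0,0.006,0],"angular":[0,0,0]},
  {"dp":[0,0.006,0],"angular":[0,0,0]},
])

```text
clock: 40.33
tool_pos: [456.8, 149.9, 62.5]
eef_rot: [-0.09, 1.569, 0.09]
force: [-0.3, -0.5, -1.6]
finger_gap: 23.1
```

```bash
python3 look.py w29 wrist; python3 look.py s29 side 260 180 400 330 4
```

```text
40.3333 [-0.0897  0.37   -0.3804  2.1033  0.2092  0.7034  1.0787] [456.7936 149.8542  62.4551] gap 23.10837357954679 F [-0.2907 -0.4539 -1.5579]
[[ 0.0001 -0.1148  0.9934]
 [ 0.      0.9934  0.1148]
 [-1.      0.      0.0001]]
40.3833 [-0.0909  0.3702 -0.3819  2.1028  0.2086  0.7029  1.0784] [456.7061 151.4248  62.5747] gap 22.940277784790403 F [-0.0018  1.2805 -1.7591]
[[ 0.0005 -0.1164  0.9932]
 [ 0.0013  0.9932  0.1164]
 [-1.      0.0013  0.0007]]
```

View pics/w29.png

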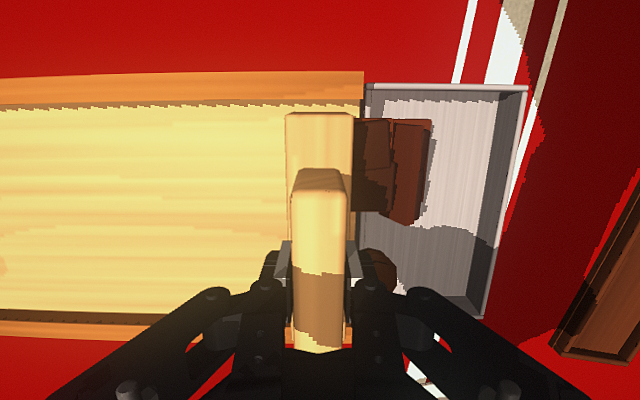

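View pics/s29c.png

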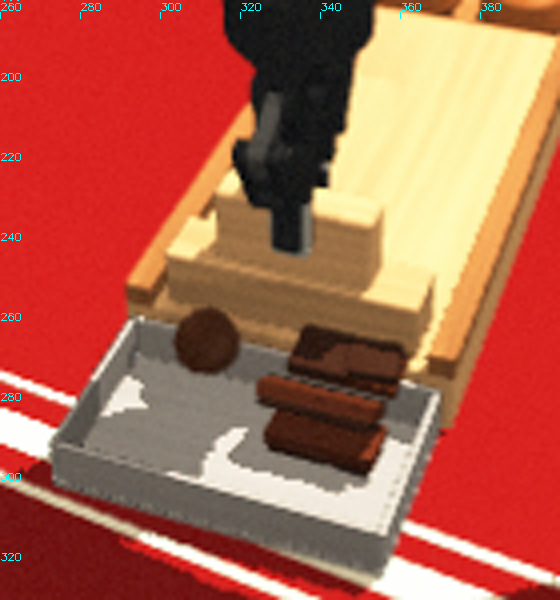

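>>> carry_out([
  {"dp":[0,0.006,0],"angular":[0,0,0]},
  {"dp":[0,0.006,0],"angular":[0,0,0]},
  {"dp":[0,0.006,0],"angular":[0,0,0]},
  {"dp":[0,0.006,0],"angular":[0,0,0]},
  {"dp":[0,0.004,0],"angular":[0,0,0]},
  {"dp":[0,0,0],"angular":[0,0,0]},
  {"dp":[0,0,0],"angular":[0,0,0]},
])

```text
clock: 41.02
tool_pos: [453.5, 177.4, 62.4]
eef_rot: [-0.091, 1.569, 0.091]
force: [0.2, -0.5, -2.3]
finger_gap: 23.1
```

```bash
python3 look.py w30 wrist; python3 look.py s30 side 260 180 400 330 4
```

```text
41.0167 [-0.1423  0.3793 -0.3849  2.0895  0.2148  0.7096  1.02  ] [453.53   177.3969  62.3909] gap 23.091218097897563 F [ 0.2243 -0.509  -2.2915]
[[ 0.0001 -0.1152  0.9933]
 [ 0.0002  0.9933  0.1152]
 [-1.      0.0002  0.0001]]
41.0667 [-0.1419  0.3792 -0.3847  2.0896  0.2148  0.7096  1.0201] [453.5422 177.0906  62.3461] gap 22.92568484894736 F [-0.2846 -0.8611 -1.9233]
[[-0.0001 -0.1147  0.9934]
 [ 0.      0.9934  0.1147]
 [-1.      0.     -0.0001]]
```

View pics/w30.png

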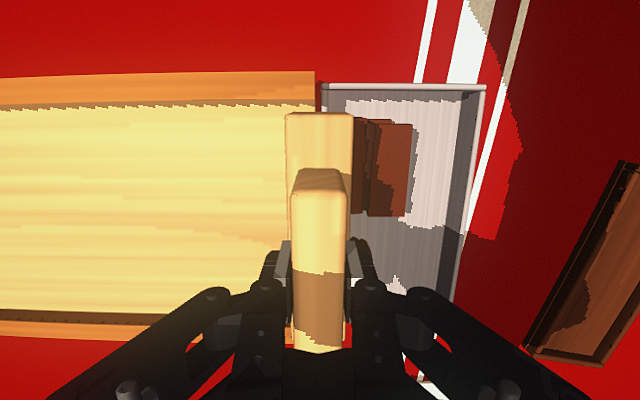

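View pics/s30c.png

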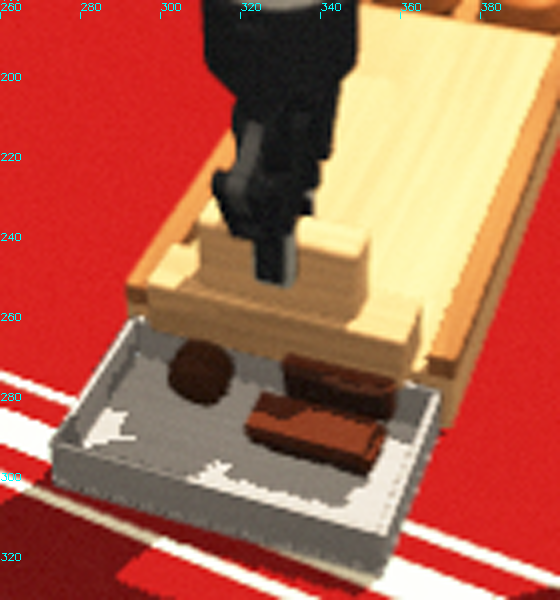

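>>> carry_out([
  {"dp":[-0.01,0,0],"angular":[0,0,0]},
  {"dp":[-0.02,0,0],"angular":[0,0,0]},
  {"dp":[-0.03,0,0],"angular":[0,0,0]},
  {"dp":[-0.03,0,0],"angular":[0,0,0]},
  {"dp":[-0.03,0,0],"angular":[0,0,0]},
  {"dp":[-0.02,0,0],"angular":[0,0,0]},
  {"dp":[0,0,0],"angular":[0,0,0]},
  {"dp":[0,0,0],"angular":[0,0,0]},
])

```text
clock: 41.78
tool_pos: [454.0, 177.1, 203.6]
eef_rot: [-0.09, 1.566, 0.09]
force: [-0.5, -0.6, -3.4]
finger_gap: 23.1
```

```bash
python3 look.py w31 wrist; python3 look.py s31 side 260 130 430 330 3; python3 look.py c31 scene 200 130 400 260 4
```

```text
41.7833 [-0.0794  0.1894 -0.4305  1.9483  0.0933  1.02    1.1336] [454.0377 177.1041 203.6483] gap 23.05859326781394 F [-0.4582 -0.6112 -3.4258]
[[ 0.0028 -0.1144  0.9934]
 [ 0.0007  0.9934  0.1144]
 [-1.      0.0004  0.0029]]
41.8333 [-0.0796  0.191  -0.4302  1.9501  0.0933  1.02    1.1335] [453.0631 176.5755 202.1615] gap 23.302070144127484 F [ 0.2533  0.3675 -2.2647]
[[-0.0003 -0.1144  0.9934]
 [-0.0005  0.9934  0.1144]
 [-1.     -0.0004 -0.0004]]
41.8833 [-0.0798  0.1921 -0.4301  1.951   0.0933  1.0199  1.1335] [452.568  176.3566 201.2907] gap 23.011522220972115 F [-0.3657  1.1539 -1.9948]
[[-0.0022 -0.1145  0.9934]
 [-0.001   0.9934  0.1145]
 [-1.     -0.0007 -0.0023]]
```

View pics/w31.png

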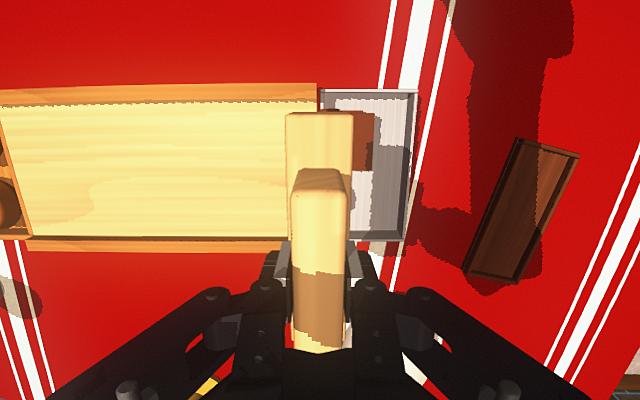

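View pics/s31c.png

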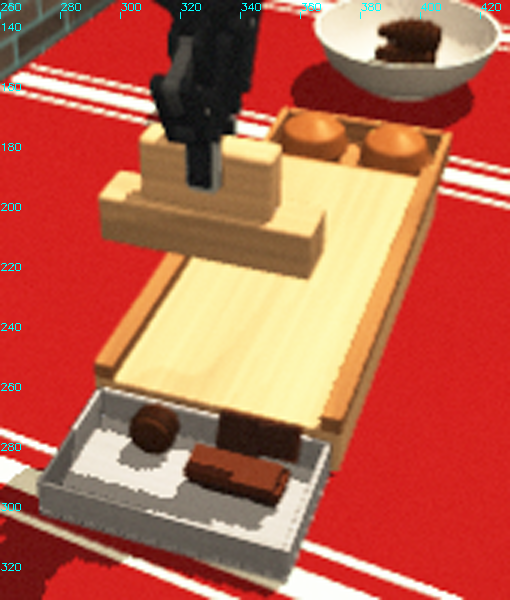

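View pics/c31c.png

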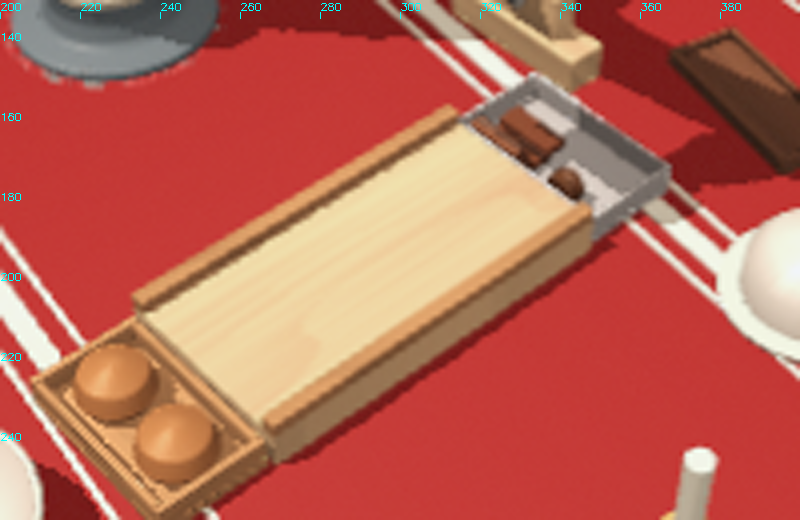

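>>> carry_out([
  {"dp":[0,0,0],"angular":[0.076,0,0]},
  {"dp":[0,0,0],"angular":[0.076,0,0]},
  {"dp":[0,0,0],"angular":[0.076,0,0]},
  {"dp":[0,0.03,0.0014],"angular":[0,0,0]},
  {"dp":[0,0.03,0.0014],"angular":[0,0,0]},
  {"dp":[0,0.03,0.0014],"angular":[0,0,0]},
  {"dp":[0,0.03,0.0014],"angular":[0,0,0]},
  {"dp":[0,0.03,0.0014],"angular":[0,0,0]},
  {"dp":[0,0.03,0.0014],"angular":[0,0,0]},
  {"dp":[0,0.03,0.0014],"angular":[0,0,0]},
  {"dp":[0,0.03,0.0014],"angular":[0,0,0]},
  {"dp":[0,0.03,0.0014],"angular":[0,0,0]},
])

```text
clock: 42.93
tool_pos: [496.0, 444.6, 199.9]
eef_rot: [0.086, 1.572, -0.091]
force: [0.0, 0.2, -2.5]
finger_gap: 23.1
```

>>> carry_out([
  {"dp":[0.03,0,0],"angular":[0,0,0]},
  {"dp":[0.03,0,0],"angular":[0,0,0]},
  {"dp":[0.02,0,0],"angular":[0,0,0]},
  {"dp":[0,0,0],"angular":[0,0,0]},
  {"dp":[0,0,0],"angular":[0,0,0]},
  {"dp":[0,0,0],"angular":[0,0,0]},
  {"dp":[0,0,0],"angular":[0,0,0]},
])

```text
clock: 43.52
tool_pos: [497.3, 444.9, 124.2]
eef_rot: [0.091, 1.567, -0.087]
force: [0.3, 0.4, -2.6]
finger_gap: 22.7
```

```bash
python3 look.py w32 wrist; python3 - <<'E'
from h import *
s=get_state();d=np.array([495.8,444.4,30.6])-s['tool_pos'];M=R.from_rotvec(s['eef_rot']).as_matrix();print(d@M)
E
```

```text
43.5167 [-0.5011  0.5623 -0.4237  1.6176  0.2611  1.0149  0.4527] [497.3413 444.9124 124.191 ] gap 22.749114412893334 F [ 0.322   0.3724 -2.5879]
[[ 0.0021  0.1129  0.9936]
 [ 0.0023  0.9936 -0.1129]
 [-1.      0.0026  0.0018]]
[93.72198394 -0.8327101  -1.73190308]
```

View pics/w32.png

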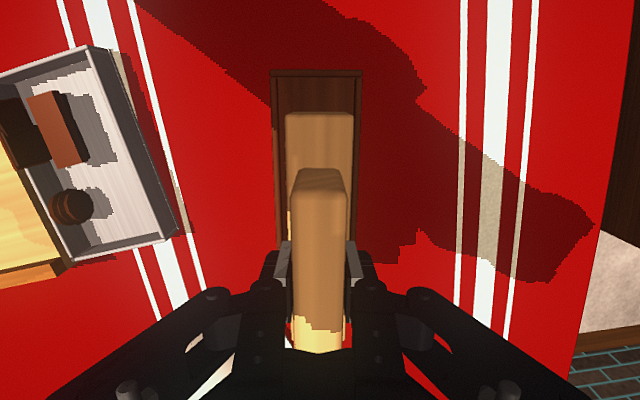

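>>> carry_out([
  {"dp":[0.03,-0.001,-0.006],"angular":[0,0,0]},
  {"dp":[0.03,0,0],"angular":[0,0,0]},
  {"dp":[0.015,0,0],"angular":[0,0,0]},
  {"dp":[0.008,0,0],"angular":[0,0,0]},
  {"dp":[0,0,0],"angular":[0,0,0]},
  {"dp":[0,0,0],"angular":[0,0,0]},
  {"dp":[0,0,0],"angular":[0,0,0]},
  {"dp":[0,0,0],"angular":[0,0,0]},
])

```text
clock: 44.23
tool_pos: [491.5, 444.7, 41.4]
eef_rot: [0.091, 1.567, -0.087]
force: [-0.0, 0.5, -2.5]
finger_gap: 23.3
```

```bash
python3 look.py s33 side 160 240 320 400 4
```

```text
44.2333 [-0.5262  0.646  -0.3948  1.6884  0.3093  0.8656  0.4068] [491.5012 444.6879  41.3773] gap 23.296784788734218 F [-0.0325  0.5443 -2.4575]
[[ 0.0025  0.113   0.9936]
 [ 0.0025  0.9936 -0.113 ]
 [-1.      0.0027  0.0022]]
```

View pics/s33c.png

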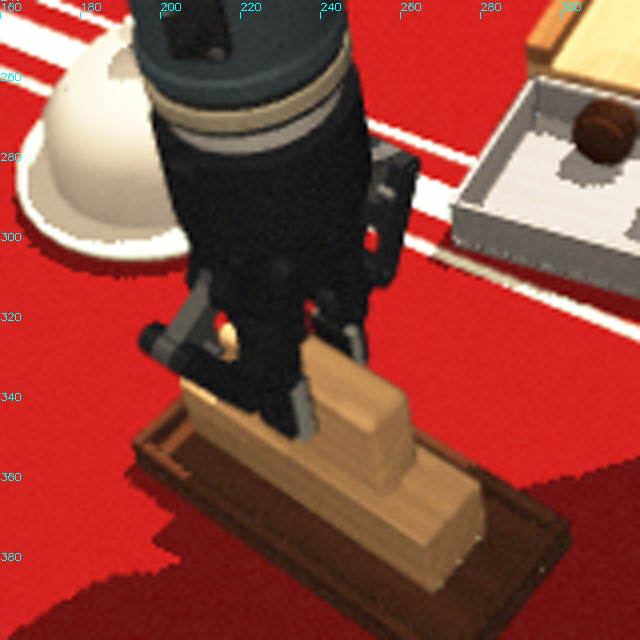

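Inside the holder walls, about 10 mm above the floor. Lower gently.

>>> carry_out([
  {"dp":[0.005,0,0],"angular":[0,0,0]},
  {"dp":[0.003,0,0],"angular":[0,0,0]},
  {"dp":[0,0,0],"angular":[0,0,0]},
  {"dp":[0,0,0],"angular":[0,0,0]},
  {"dp":[0,0,0],"angular":[0,0,0]},
  {"dp":[0,0,0],"angular":[0,0,0]},
])

```text
clock: 44.78
tool_pos: [490.5, 443.7, 31.5]
eef_rot: [0.089, 1.569, -0.089]
force: [-0.2, -0.5, -2.5]
finger_gap: 23.0
```

>>> carry_out([
  {"dp":[0.001,0,0],"angular":[0,0,0]},
  {"dp":[0,0,0],"angular":[0,0,0]},
  {"dp":[0,0,0],"angular":[0,0,0]},
])

```text
clock: 45.03
tool_pos: [490.6, 443.9, 30.6]
eef_rot: [0.089, 1.569, -0.088]
force: [-0.2, 0.4, -1.1]
finger_gap: 23.1
```

>>> carry_out([
  {"dp":[0,0,0],"angular":[0,0,0]},
  {"dp":[0,0,0],"angular":[0,0,0]},
  {"dp":[0,0,0],"angular":[0,0,0]},
  {"dp":[0,0,0],"angular":[0,0,0]},
  {"dp":[0,0,0],"angular":[0,0,0]},
  {"dp":[-0.01,0,0],"angular":[0,0,0]},
  {"dp":[-0.02,0,0],"angular":[0,0,0]},
  {"dp":[-0.03,0,0],"angular":[0,0,0]},
  {"dp":[-0.03,0,0],"angular":[0,0,0]},
  {"dp":[-0.03,0,0],"angular":[0,0,0]},
  {"dp":[-0.03,0,0],"angular":[0,0,0]},
  {"dp":[-0.03,0,0],"angular":[0,0,0]},
], fingers=0.3)

```text
clock: 46.03
tool_pos: [490.3, 443.6, 213.0]
eef_rot: [0.089, 1.568, -0.088]
force: [0.5, 0.1, -1.0]
finger_gap: 59.7
```

>>> carry_out([
  {"dp":[-0.03,-0.03,0],"angular":[0,0,0]},
  {"dp":[-0.02,-0.03,0],"angular":[0,0,0]},
  {"dp":[0,-0.03,0],"angular":[0,0,0]},
  {"dp":[0,-0.03,0],"angular":[0,0,0]},
  {"dp":[0,-0.03,0],"angular":[0,0,0]},
  {"dp":[0,0,0],"angular":[0,0,0]},
  {"dp":[0,0,0],"angular":[0,0,0]},
  {"dp":[0,0,0],"angular":[0,0,0]},
])

```text
clock: 46.7
tool_pos: [473.5, 295.9, 260.7]
eef_rot: [0.089, 1.568, -0.087]
force: [0.1, -0.0, -0.3]
finger_gap: 59.8
```

```bash
python3 look.py w34 wrist; python3 look.py s34 side 160 100 440 400 2; python3 look.py c34 scene 130 120 450 310 2.5
```

```text
46.7 [-0.2683  0.2644 -0.4483  1.7213  0.1224  1.182   0.709 ] [473.5336 295.886  260.7475] gap 59.759036469988054 F [ 0.1035 -0.0003 -0.2718]
[[ 0.001   0.1122  0.9937]
 [ 0.0013  0.9937 -0.1122]
 [-1.      0.0014  0.0009]]
46.75 [-0.2691  0.2651 -0.4487  1.721   0.1224  1.182   0.709 ] [473.3666 296.4779 260.4861] gap 59.717857839763035 F [ 0.6187 -0.1269 -0.1035]
[[ 0.0006  0.1111  0.9938]
 [ 0.0013  0.9938 -0.1111]
 [-1.      0.0014  0.0004]]
46.8 [-0.2694  0.2656 -0.4487  1.721   0.1226  1.182   0.7091] [473.3128 296.6466 260.2453] gap 59.56550944307584 F [ 0.0897  0.6535 -0.1737]
[[ 0.0003  0.1106  0.9939]
 [ 0.0011  0.9939 -0.1106]
 [-1.      0.0012  0.0001]]
```

View pics/w34.png

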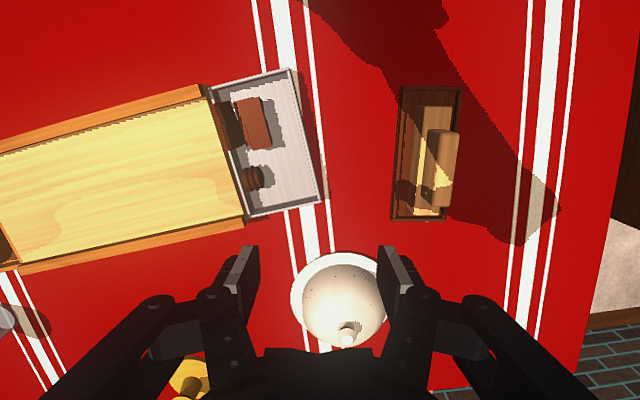

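View pics/s34c.png

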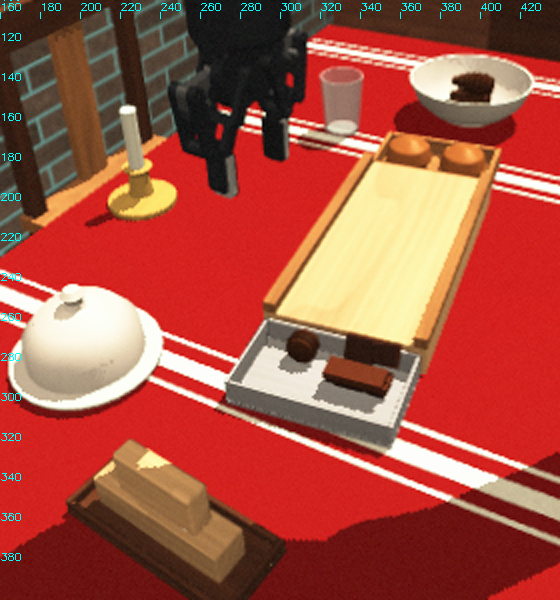

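View pics/c34c.png

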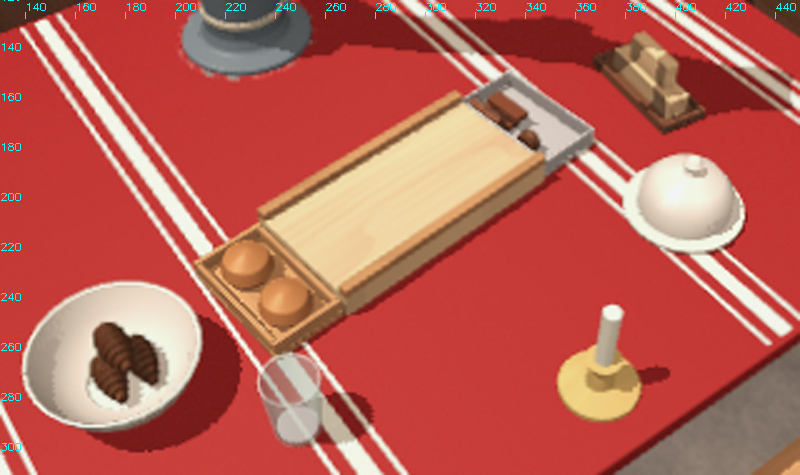

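```bash
python3 - <<'E'
from h import *
im=cv2.imread("pics/w34.png")[:,:,::-1];crop(im,195,60,335,225,4,"pics/w34t.png")
E
```

```text
(no output)
```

View pics/w34t.png

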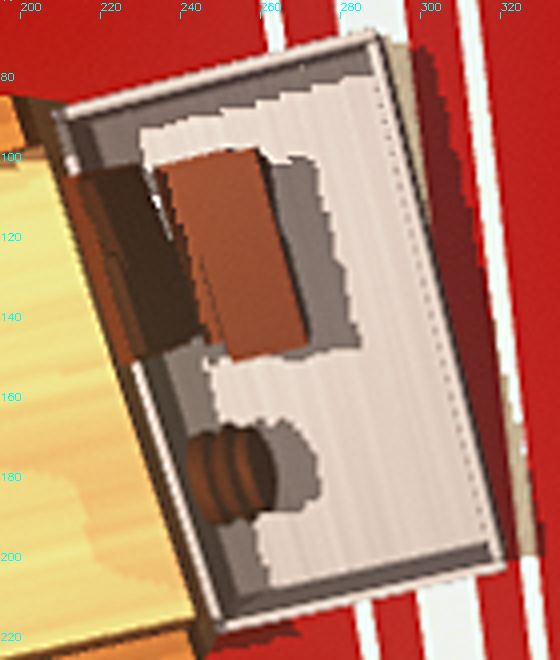

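```bash
python3 - <<'E'
from h import *
im=cv2.imread("pics/c34.png")[:,:,::-1];crop(im,305,140,375,195,10,"pics/c34t.png")
im=cv2.imread("pics/s34.png")[:,:,::-1];crop(im,265,250,380,330,6.5,"pics/s34t.png")
m=load("w34");P=px2w(m,[(213.5,103),(228,150)],36)
c,s=np.cos(.115),np.sin(.115)
for z in (32,36,44): 
  P=px2w(m,[(195+68/4,60+175/4),(195+135/4,60+360/4),(195+140/4,60+165/4),(195+205/4,60+340/4)],z)
  print(z,((P[:,:2]-[476.4,-1.9])@np.array([[c,-s],[s,c]])).round(1).tolist())
E
```

```text
32 [[-69.9, 182.8], [-8.9, 185.5], [-67.5, 206.0], [-9.8, 210.0]]
36 [[-69.7, 184.1], [-9.2, 186.8], [-67.2, 207.1], [-10.2, 211.1]]
44 [[-69.2, 186.7], [-9.9, 189.4], [-66.8, 209.2], [-10.9, 213.1]]
```

View pics/c34t.png

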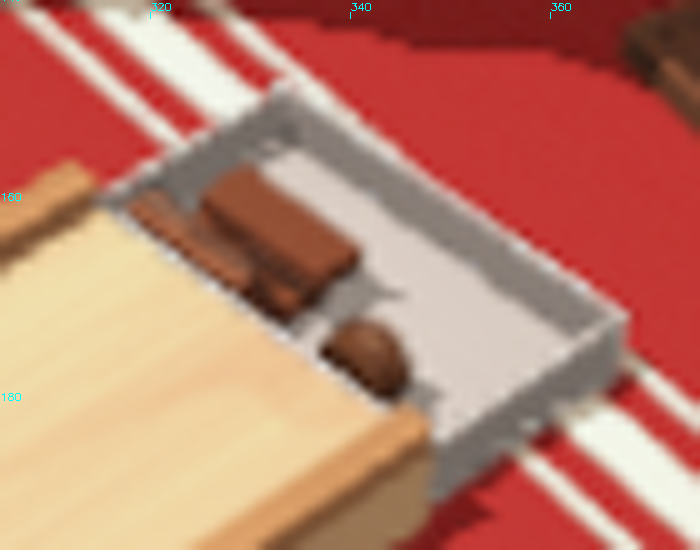

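View pics/s34t.png

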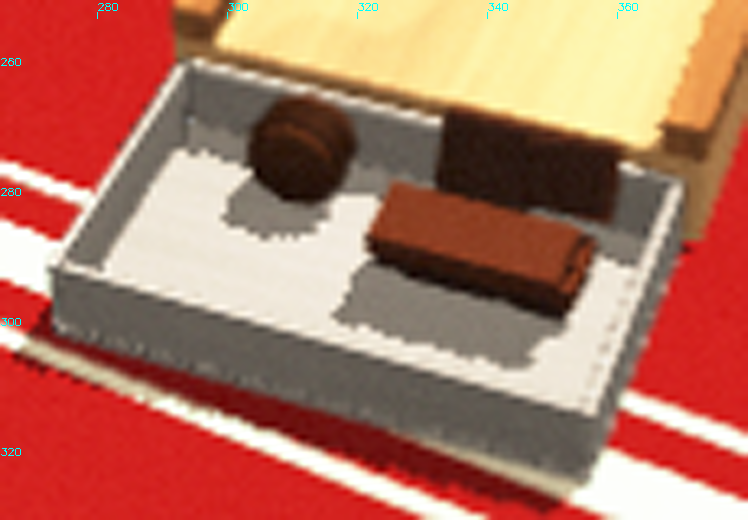

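```bash
python3 -c "
from bench import *
print(get_state()['clock']);print(sign_off())"
```

```text
46.85
the job is handed in; nothing more can be done
None
```

The job is handed in at 46.9 s. All three whole cones (two from the board, one from the cloth) are in the white bowl. I then swept the three bark chips and the stub into the crumb tray at the board's +y end with the scraper, and set the scraper upright back in its holder.

**Final pictures:**
- The board is clear, and all three cones are in the bowl.
- The scraper stands inside the holder walls.
- The butter dish, glass and bread look unmoved.

**What was not clean:**
- **First grasps:** I gripped too high on two cones: one attempt slipped on a board cone and two on the cloth cone. The wrist force reached about 65 N (the limit is 120 N), and the cloth cone shifted and turned slightly. I re-measured and the later grasps held. The pictures put the fingertips about 25 to 35 mm behind the reported tool point, farther than I had assumed.
- **Leaning chip:** One chip stands steeply in the tray against the wall next to the board, with its upper edge at the tray's rim.
- **Hidden chip:** The third chip is mostly hidden under another one in the tray. I only saw its edge, so that count is partly inferred.

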